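# Tighten the crusher's recessed jaw nut with the T-key

## Robot

A 6-joint arm with a two-finger parallel gripper is mounted at the origin on a cart in front of the work surface, level with it; the furniture and walls round the work are solid. World frame = base frame: x ahead of the robot, y to its left, z up, the work surface at z = 0. Lengths are in m, angles in rad, forces in N, time in s.
With the tool pointing down it reaches from about 0.35 to 0.875 m from the base axis. Payload 4.2 kg.
Tool frame: the origin (TCP) lies midway between the tips of the shut fingers; the grasp point (between the pads) lies bot.grasp_offset behind it (bot.grasp_offset is the distance from the TCP to the grasp point, in m); z points along the fingers, y is the line along which they close (so a half turn about z gives the same grasp; the last joint's range is limited). The gripper opens to 85 mm and grips with 20 to 120 N. Pads are 22 mm wide; open, the fingers measure 114 mm over their backs; the gripper's body (76 mm by 85 mm) begins 54 mm behind the grasp point. The pads swing forward as they close: fully open they stand 13 mm farther back than shut.
Start: joints at [1.462, 0.385, 0.008, 0, -1.194, -0.259], TCP at [0.225, 0.583, 0.231] pointing down, gripper open.
Joint ranges: [-3.14, 3.14], [-1.21, 2.06], [-1.07, 1.41], [-3.16, 2.05], [-2.99, -0.16], [-3.1, 3.1]. Speed limits (rad/s): [2.79, 2.79, 3.14, 3.14, 3.14, 3.14].

## Interface

Orientations are given as a unit quaternion [x, y, z, w].
In Python, from rig import bot gives the robot as it stands.
- The arm moves only by the tool drive_tool, never from a script. Its argument "targets" is a list of rows, each a list of 3 entries, a list of its own where there are three numbers: the shift along the world's x, y, z in cm, then the turn about the world's z in rad, then the finger opening in cm, from 0 to 8.54. A call has 1 to 20 rows; each row shifts and turns the commanded pose from where the row before left it; what a row does not reach is not made up. A row lasts 1/10 s, in which the tool goes at most 50 mm and 8.59 degrees, less where a joint would pass 70% of its speed; a pose out of reach is approached as far as the arm can. A call with a gripper value outside its range is refused whole. The fingers move at their own pace and stop on an object; "force" is the grip in N (left out, the last holds). Time passes only in rows, so rows that do not move let the fingers close. It gives the time, the measured TCP pose, the force, the opening and the grip force at its end, in the units of the state.
- bot.observe(): the state, without advancing time (a new reading comes with each control period).
- bot.get_image(name): name is "side" or "top" or "wrist"; returns the picture (480x640x3 uint8, red, green, blue); there is no depth.
- bot.camera_info(name): a dict with "camera_matrix" (3x3 intrinsics, pixels), "k1" (the pictures are not rectified: a ray, as slopes to the right and down, at radius r is drawn at 1 + k1 r^2 times it, then the intrinsics apply), "R" (3x3) and "t" (3): a world point X has camera coordinates R X + t. Camera axes: x right, y down, z forward; pixel columns grow to the right and rows downward; lengths in m; the calibration is good to about 2 mm. A picture is of the moment at which its call begins: read the wrist's pose just before it. camera_info takes no time and is no camera call; for the wrist camera it gives the pose at the moment of the call.
- bot.job_done(): hands the job in; it is judged then, once.
The state is a dict: "clock": time; "joint_positions": joint angles; "dq": joint speeds; "tau": joint torques, N m; "tcp_pos": TCP position; "orientation": TCP orientation; "force": force on the tool from outside, world axes, zero at the start; "ft_torque": the same for the moment, N m; "opening": opening from 0.0 (shut) to 1.0 (fully open); "grip_force": force on a finger pad.
Only numpy, scipy, OpenCV 4.12 (cv2) and the standard library are available. Lean on these libraries where they do the work, as an engineer would, in place of code of your own. Each camera call takes 0.05 s, during which the arm holds its last target. There are 200 camera calls.

## Task

Tighten the small jaw crusher's adjusting nut, which sits at the bottom of the deep sloping bore in its front: take the T-handled box spanner from its stand, put it down the bore fully onto the nut, and turn it clockwise until the nut's spindle is fully home. Then draw the spanner out, stand it upright in its stand again and let go. Do not knock over the glass vial standing near.

Things in the scene. Friction and masses are not known exactly. Their poses are not given: they have to be found in the camera images.
- key_grip (a point): Centre of the dark T-bar of the loose steel T-handled box spanner (key, 0.3 kg, 169 mm tall), which stands socket-down in its stand. Bar 94 mm long (along x), 16 mm thick (y), 18 mm tall; z runs up the shaft; bar centre 160 mm above the foot. Shaft 12 mm thick; lowest 50 mm is the socket, 41 mm over its outer corners.
- key_foot (a point): Centre of the open lower end of the key's socket, on its axis; same axes as key_grip. The inside is a hexagon 25.6 mm across flats, 34 mm deep; one of its flats faces +x.
- bore_mouth (a point): Centre of the mouth of the bore in the fixed grey jaw crusher (base 180 x 170 mm, hopper box at the back up to 140 mm high, flywheel on its left). z points out along the bore's axis, which leans 26 degrees from vertical towards the crusher's front; the bore is 46 mm wide and 85 mm deep, its outer rim 62 mm wide.
- bore_floor (a point): Centre of the flat bottom of the bore, 85 mm along the axis below the mouth, same axes. The nut sits on it, centred. When the key is fully on the nut, its foot stands on this floor; while its hexagon does not match the nut's, it stops on the nut 8 to 16 mm higher.
- nut_top (a point): Centre of the top of the bevelled steel hex nut, 16 mm above the bore floor (a fixed point on the bore's axis, same axes as bore_floor; it does not turn with the nut). Nut 24 mm across flats. Its angle is not known: it turns easily (0.12 N m) through up to 0.5 rad of lost motion before it takes the spindle along.
- spindle (a joint): Angle of the crusher's adjusting spindle, rad: 0 slack, grows clockwise as seen into the bore, firm stop at 0.6 (fully home). Starts between 0 and 0.15. Friction 0.28 N m; stays where it is left. It moves the jaw plate in the hopper, 25 mm per rad.
- stand_floor (a point): Centre of the inner floor of the key's fixed upright round stand, 8 mm above the table; z up. Cup 51 mm wide inside, 60 mm outside, rim 47 mm above this floor; round foot 90 mm.
- vial: Loose glass sample vial with black cap, 27 mm wide, 70 mm tall, upright beside the crusher; origin at its underside's centre, z up.
Things that resemble listed ones, but are neither listed nor needed, are in the scene too. There is more than one size of the part that bears key_grip; the job needs the larger.

How it is judged:
On the way, in this order (a step that is already met when the one before it is completed fails the run):
1. the key is fully down on the nut (foot within 6 mm of the bore floor) (distance between key_foot and bore_floor below 0.006 m and value of joint spindle below 0.45 rad), for 0.1 s.
2. the spindle is home while the key is on the nut (value of joint spindle above 0.54 rad and distance between key_foot and bore_floor below 0.009 m), for 0.1 s.
At the end, for the whole second after the job is handed in: The spindle is home (above 0.54 of 0.6 rad); the key stands socket-down and upright (within 0.2 rad) in its stand, foot within 8 mm of the stand's floor height and 12 mm of its centre, at rest and released; the vial has not been knocked over (value of joint spindle above 0.54 rad and horizontal distance between key_foot and stand_floor below 0.012 m and z of key_foot in the frame of stand_floor below 0.008 m and angle between key_grip's own z axis and vertical below 0.2 rad and linear speed of key below 0.02 m/s); the robot touches nothing.
It fails at once if the vial is knocked over (angle between vial's own z axis and vertical above 0.6 rad).
It also fails if it takes over 51 s, if anything falls off the work surface, if the arm or the gripper's body presses on something with over 40 N, if the wrist force passes 120 N, or if a joint passes its speed limit or range.

## Working session

There is one attempt and no reset: what is moved stays moved. The work goes in short steps, Python scripts to look and compute and a tool call to move; the robot and the scene stay as the last step left them, time stands still between calls to the robot, and variables do not carry over. Pictures are saved under pics/ and viewed, at most 10 in all, crops included, and the job is handed in when it is done.

Besides the shell and the picture viewer there is one more tool, called by a JSON object that holds its "api" and its "payload". drive_tool: Moves the arm, as the interface text tells. Its arguments: {"type":"object","properties":{"targets":{"type":"array","items":{"type":"array"}},"force":{"type":"number"}},"required":["targets"]}

```bash
ls; mkdir -p pics
python3 - <<'E'
from rig import bot
import cv2
s=bot.observe();print(s,bot.grasp_offset)
for n in("side","top"):
    cv2.imwrite(f"pics/{n}0.png",bot.get_image(n)[:,:,::-1]);c=bot.camera_info(n);print(n,c)
E
```

```text
pics
{'clock': 0.0, 'joint_positions': array([ 1.46156383e+00,  3.85568004e-01,  6.63042235e-03, -5.36254344e-04,
       -1.19396509e+00, -2.58573395e-01]), 'dq': array([-0.00047417, -0.00029508,  0.00102073,  0.0005247 ,  0.00104243,
       -0.00041714]), 'tau': array([ 1.56764522e-04, -3.92289698e+01,  1.88404942e+01,  4.18616518e+00,
       -4.65288176e-03, -1.79431578e-05]), 'tcp_pos': array([0.22450921, 0.58266639, 0.23021092]), 'orientation': array([ 9.83118788e-01, -1.82965238e-01, -1.69947646e-04,  1.06883152e-03]), 'force': array([-0.33179928,  0.44080299,  0.54972618]), 'ft_torque': array([-0.00342693, -0.03162297, -0.04967541]), 'grip_force': 0.0, 'opening': 0.9984124514380811} 0.0187
side {'camera_matrix': array([[435.24719819,   0.        , 319.05478115],
       [  0.        , 435.24719819, 242.50620928],
       [  0.        ,   0.        ,   1.        ]]), 'k1': -0.09871915676230539, 'R': array([[-0.74188467, -0.6702997 , -0.01747735],
       [-0.45499166,  0.52238661, -0.721176  ],
       [ 0.49253399, -0.52707736, -0.69253139]]), 't': array([0.28540499, 0.45904826, 0.54190663])}
top {'camera_matrix': array([[610.10050395,   0.        , 323.22599937],
       [  0.        , 610.10050395, 236.97470626],
       [  0.        ,   0.        ,   1.        ]]), 'k1': -0.2014577353787993, 'R': array([[-0.01419537, -0.99952699, -0.02728154],
       [-0.99270188,  0.01735573, -0.11933886],
       [ 0.1197559 ,  0.02538838, -0.99247869]]), 't': array([-0.17405299,  0.59821067,  0.9229077 ])}
```

View pics/side0.png

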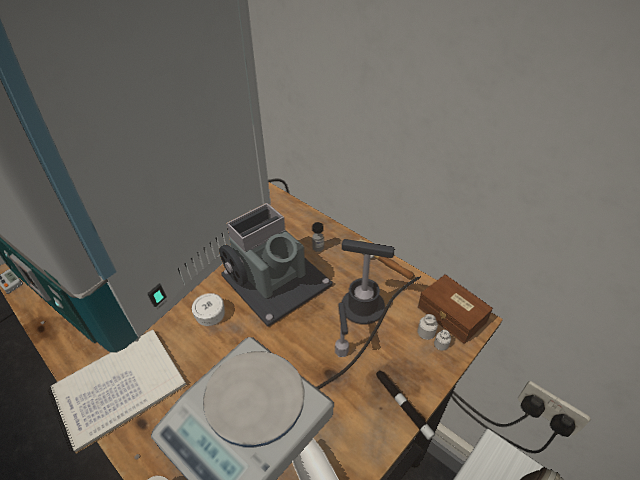

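View pics/top0.png

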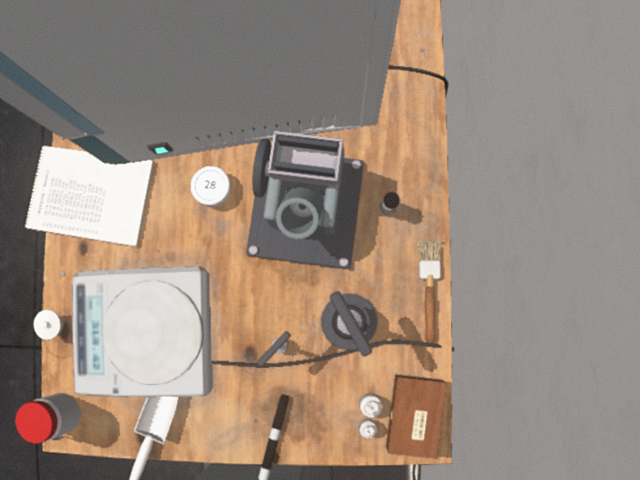

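Two T-keys are in view. The first stands in the round cup at top (350,322) / side (368,250). The second is small and lies or stands at top (273,350) / side (343,330). The one in the cup is larger and stands in a stand, so it fits the description. I'll confirm it in an enlarged crop.

```bash
cat > h.py <<'E'
import numpy as np, cv2
from rig import bot
def ray(c,uv):
    K=c["camera_matrix"];p=(np.array(uv,float)-K[:2,2])/K[0,0];q=p.copy()
    for _ in range(20): q=p/(1+c["k1"]*(q@q))
    R=np.array(c["R"]);d=R.T@np.append(q,1);return -R.T@np.array(c["t"]),d/np.linalg.norm(d)
def onz(c,uv,z):
    o,d=ray(c,uv);return o+d*(z-o[2])/d[2]
def proj(c,X):
    x=np.array(c["R"])@np.array(X)+c["t"];x=x[:2]/x[2];x=x*(1+c["k1"]*(x@x));K=c["camera_matrix"];return x*K[0,0]+K[:2,2]
def tri(a,b):
    A=0;B=0
    for o,d in(a,b):
        P=np.eye(3)-np.outer(d,d);A=A+P;B=B+P@o
    X=np.linalg.solve(A,B);return X,[np.linalg.norm((np.eye(3)-np.outer(d,d))@(X-o)) for o,d in(a,b)]
E
python3 - <<'E'
import cv2
t=cv2.imread("pics/top0.png");s=cv2.imread("pics/side0.png")
a=cv2.resize(t[120:375,240:410],None,fx=2.35,fy=2.35,interpolation=cv2.INTER_CUBIC)
b=cv2.resize(s[195:365,215:400],None,fx=2.15,fy=2.15,interpolation=cv2.INTER_CUBIC)
cv2.imwrite("pics/crop.png",cv2.hconcat([a,cv2.copyMakeBorder(b,0,a.shape[0]-b.shape[0],0,0,cv2.BORDER_CONSTANT)]))
print(a.shape,b.shape)
E
```

```text
(599, 400, 3) (366, 398, 3)
```

View pics/crop.png

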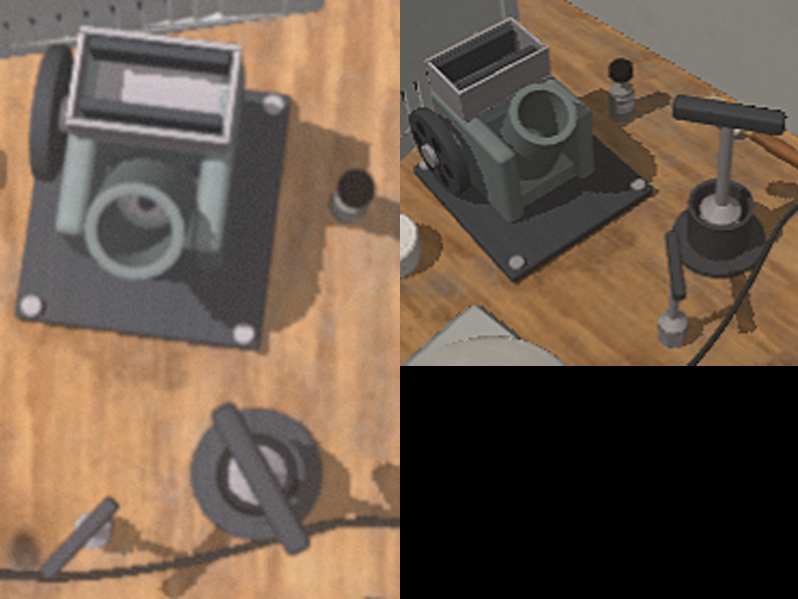

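The crop confirms it. The large T-spanner stands in the round cup with bar ends at top (337,293) and (366,353). The small one stands beside it and is the decoy. The bore rim is at top (297,218) / side (281.5,248) and the vial's cap is at top (391,200).

Run:
```python
from h import *
T=bot.camera_info("top");S=bot.camera_info("side")
a,b=onz(T,(337,293.2),.177),onz(T,(366,353.2),.177);print("bar",a,b,(a+b)/2,np.linalg.norm(a-b),np.arctan2(*(a-b)[1::-1]))
print("stand",onz(T,(348.9,321.7),.004))
sb=[(674-400)/2.15+215,107/2.15+195],[(784-400)/2.15+215,118/2.15+195]
print("bar tri",tri(ray(T,(351,323)),ray(S,((sb[0][0]+sb[1][0])/2,(sb[0][1]+sb[1][1])/2))))
m=tri(ray(T,(297,217.9)),ray(S,(281.5,248)));print("mouth",m)
fl,fr,br=[onz(T,p,.01) for p in((247.7,255.3),(351.5,268.9),(363.4,161.3))];print(fl,fr,br,np.linalg.norm(fl-fr),np.linalg.norm(fr-br));
d=fr-br;print("front yaw",np.arctan2(d[1],d[0]),np.arctan2(*(fl-fr)[1::-1])+np.pi/2)
print("vial",onz(T,(391,200),.07))
```

```text
bar [ 0.50314108 -0.20426712  0.177     ] [ 0.4238591  -0.24100392  0.177     ] [ 0.46350009 -0.22263552  0.177     ] 0.087379774034431 0.43391564523577525
stand [ 0.46216133 -0.22176521  0.004     ]
bar tri (array([ 0.46390728, -0.22189834,  0.17127133]), [np.float64(0.0003835212526744834), np.float64(0.00038352125267456075)])
mouth (array([ 0.61232911, -0.14871338,  0.12780394]), [np.float64(0.0005387283007303677), np.float64(0.0005387283007302494)])
[ 0.57060085 -0.06076524  0.01      ] [ 0.54611283 -0.22730404  0.01      ] [ 0.72160776 -0.25034077  0.01      ] 0.16832954636539346 0.1770004627320888
front yaw 3.0110717193333763 2.9955979271393476
vial [ 0.64571494 -0.28818182  0.07      ]
```

{"api": "drive_tool", "payload": {"targets": [[[1.4,-4.74,0.2],0.0472,8.5],[[1.4,-4.74,0.2],0.0472,8.5],[[1.4,-4.74,0.2],0.0472,8.5],[[1.4,-4.74,0.2],0.0472,8.5],[[1.4,-4.74,0.2],0.0472,8.5],[[1.4,-4.74,0.2],0.0472,8.5],[[1.4,-4.74,0.2],0.0472,8.5],[[1.4,-4.74,0.2],0.0472,8.5],[[1.4,-4.74,0.2],0.0472,8.5],[[1.4,-4.74,0.2],0.0472,8.5],[[1.4,-4.74,0.2],0.0472,8.5],[[1.4,-4.74,0.2],0.0472,8.5],[[1.4,-4.74,0.2],0.0472,8.5],[[1.4,-4.74,0.2],0.0472,8.5],[[1.4,-4.74,0.2],0.0472,8.5],[[1.4,-4.74,0.2],0.0472,8.5],[[1.4,-4.74,0.2],0.0472,8.5],[[0,0,0],0,8.5]]}}

```text
clock: 1.9
tcp_pos: [0.4633, -0.2272, 0.2641]
orientation: [0.977, 0.213, -0.001, 0.0]
force: [-1.8, -0.0, -0.6]
opening: 0.994
grip_force: 0.0
```

```bash
cat > look.py <<'E'
import sys
from h import *
import pickle
n,cam=sys.argv[1:3]
s=bot.observe();c=bot.camera_info(cam);im=bot.get_image(cam)
q=s["orientation"];print(s["clock"],s["tcp_pos"].round(4),"yaw",round(2*np.arctan2(q[1],q[0]),4),"j",s["joint_positions"].round(2),s["force"].round(1),s["ft_torque"].round(2),s["opening"],s["grip_force"])
cv2.imwrite(f"pics/{n}.png",im[:,:,::-1]);pickle.dump(c,open(f"pics/{n}.pkl","wb"))
E
python3 look.py w1 wrist
```

```text
1.9 [ 0.4633 -0.2272  0.2641] yaw 0.4285 j [-0.14  0.18 -0.2   0.   -1.2   2.14] [-1.8 -0.  -0.6] [ 0.09  0.04 -0.  ] 0.9937553933124053 0.0
```

View pics/w1.png

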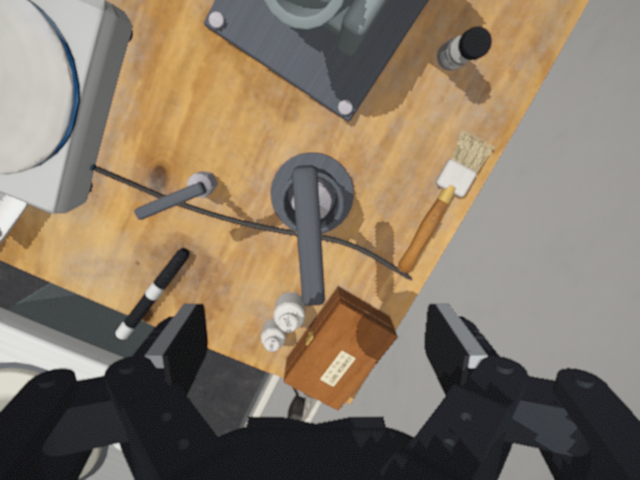

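The wrist view shows the bar running from (306,168) to (313,303), centred between the fingers. The bore and crusher are at the top and the vial cap is at (475,42).

Run:
```python
from h import *
import pickle
c=pickle.load(open("pics/w1.pkl","rb"))
a,b=onz(c,(306,168),.177),onz(c,(313,302),.177);print(a,b,(a+b)/2,np.linalg.norm(a-b),np.arctan2(*(a-b)[1::-1]))
print("stand",onz(c,(312,193),.004))
im=cv2.imread("pics/w1.png")
```

```text
[ 0.50617629 -0.20190818  0.177     ] [ 0.42704003 -0.2425365   0.177     ] [ 0.46660816 -0.22222234  0.177     ] 0.08895621879130282 0.4743076192657588
stand [ 0.46610083 -0.22215871  0.004     ]
```

{"api": "drive_tool", "payload": {"targets": [[[0.15,0.52,-2.5],0.025,8.5],[[0,0,-3],0,8.5],[[0,0,-3],0,8.5],[[0,0,-2],0,8.5],[[0,0,-1],0,8.5],[[0,0,0],0,5],[[0,0,0],0,1],[[0,0,0],0,1],[[0,0,0],0,1],[[0,0,0],0,1],[[0,0,0],0,1]], "force": 30}}

```text
clock: 3.05
tcp_pos: [0.4649, -0.2177, 0.1512]
orientation: [0.974, 0.228, 0.001, 0.001]
force: [0.6, 0.2, 2.5]
opening: 0.183
grip_force: 32.0
```

{"api": "drive_tool", "payload": {"targets": [[[0,0,1.4],0,1],[[0,0,2.0],0,1],[[0,0,0],0,1],[[-0.45,-0.22,0],0,1],[[-0.66,-0.325,0.04],0,1],[[-0.66,-0.325,0.04],0,1],[[-0.66,-0.325,0.04],0,1],[[-0.66,-0.325,-0.07],0,1],[[-0.66,-0.325,-0.07],0,1],[[-0.66,-0.325,-0.07],0,1],[[-0.66,-0.325,-0.18],0,1],[[-0.66,-0.325,-0.18],0,1],[[-0.66,-0.325,-0.18],0,1],[[0,0,0],0,1]]}}

```text
clock: 4.45
tcp_pos: [0.3995, -0.2492, 0.178]
orientation: [0.974, 0.227, -0.0, 0.0]
force: [3.1, -0.7, -2.5]
opening: 0.183
grip_force: 29.9
```

```bash
python3 look.py s1 side;python3 look.py w2 wrist
python3 - <<'E'
import cv2
s=cv2.imread("pics/s1.png")[170:370,215:435];w=cv2.imread("pics/w2.png")
cv2.imwrite("pics/c1.png",cv2.hconcat([cv2.resize(s,None,fx=2,fy=2,interpolation=2),cv2.resize(w,(360,270))[:,:]if 0 else cv2.copyMakeBorder(cv2.resize(w,(360,270)),0,130,0,0,0)]))
E
```

```text
4.45 [ 0.3995 -0.2492  0.178 ] yaw 0.4587 j [-0.21  0.17 -0.44  0.   -0.96  2.24] [ 3.1 -0.7 -2.5] [-0.11 -1.02 -0.07] 0.18285587879470566 29.885577857494354
4.5 [ 0.3998 -0.2491  0.178 ] yaw 0.4591 j [-0.21  0.17 -0.44  0.   -0.96  2.24] [ 3.1 -0.7 -2.7] [-0.24 -0.86 -0.04] 0.17977143919116917 29.87444669008255
```

View pics/c1.png

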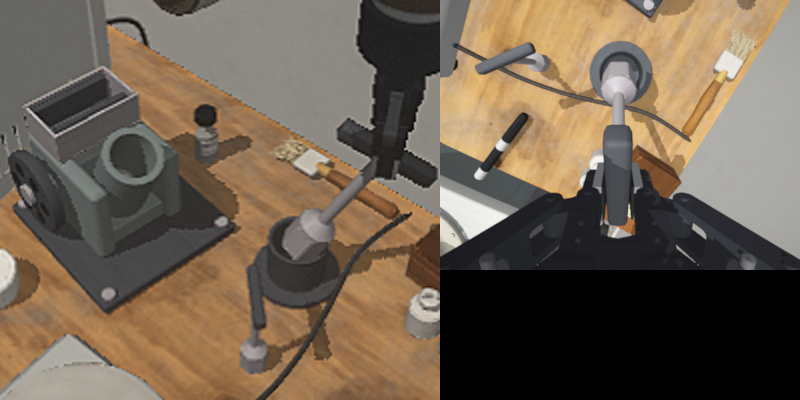

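The key is now tilted in the grip by roughly 26°, and the socket is still in the cup. Next I lift it, yaw it to the bore's heading and measure the tilt.

{"api": "drive_tool", "payload": {"targets": [[[0,0,1.5],0,1],[[0,0,2.5],0,1],[[0,0,3],0,1],[[1,0.5,3],-0.12,1],[[3,1,3],-0.12,1],[[3,1,0.5],-0.12,1],[[3,1,0],-0.12,1],[[1.5,1,0],-0.115,1],[[0,0,0],0,1],[[0,0,0],0,1]]}}

```text
clock: 5.55
tcp_pos: [0.5138, -0.2034, 0.3114]
orientation: [0.998, -0.067, -0.003, -0.0]
force: [-0.0, 0.2, -2.4]
opening: 0.181
grip_force: 29.5
```

```bash
python3 look.py s2 side;python3 look.py t2 top
python3 - <<'E'
import cv2
s=cv2.imread("pics/s2.png")[150:350,225:425];w=cv2.imread("pics/t2.png")[130:330,260:460]
cv2.imwrite("pics/c2.png",cv2.hconcat([cv2.resize(s,None,fx=2,fy=2,interpolation=2),cv2.resize(w,None,fx=2,fy=2,interpolation=2)]))
E
```

```text
5.55 [ 0.5138 -0.2034  0.3114] yaw -0.1334 j [-0.08  0.22 -0.03 -0.   -1.33  1.52] [-0.   0.2 -2.4] [0.02 0.14 0.01] 0.18130250511791815 29.50338989496231
5.6 [ 0.5138 -0.2038  0.3119] yaw -0.1342 j [-0.08  0.22 -0.03 -0.   -1.33  1.52] [-0.6  0.4 -3.7] [-0.03  0.1  -0.  ] 0.1790871078739448 29.505997896194458
```

View pics/c2.png

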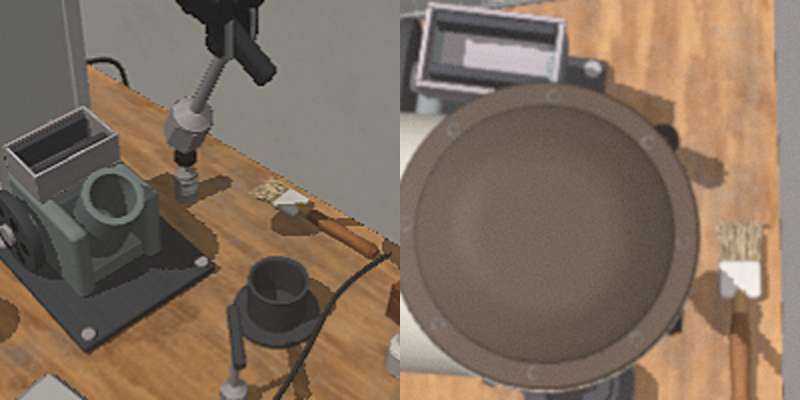

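Run:
```python
from h import *
c=bot.camera_info("side");g=np.array([.5138,-.2036,.3114+.0187]);y=-.134
print("grip px",proj(c,g))
for d in (20,23,26,29,32):
    t=np.radians(d);a=np.array([np.sin(t)*np.cos(y),np.sin(t)*np.sin(y),-np.cos(t)])
    print(d,proj(c,g+.16*a),proj(c,g+.11*a),proj(c,g+.06*a))
```

```text
grip px [341.54548249 165.78798266]
20 [320.25105715 221.3995105 ] [326.1173384  206.07268171] [332.65425368 188.99968254]
23 [317.51763449 218.09232109] [324.12216004 203.7057608 ] [331.4947042  187.65487184]
26 [314.85321856 214.6834753 ] [322.17649886 201.25692612] [330.36332992 186.25747933]
29 [312.26106981 211.17851113] [320.28352865 198.7309441 ] [329.26250094 184.81070993]
32 [309.74439079 207.58289166] [318.4463479  196.13259207] [328.19452475 183.31782853]
```

{"api": "drive_tool", "payload": {"targets": [[[0.6,2.2,0],0,1],[[0.6,2.2,0],0,1],[[0.6,2.2,0],0,1],[[0,0,-1.2],0,1],[[0,0,-1.2],0,1],[[0,0,-1.2],0,1],[[0,0,0],0,1],[[0,0,0],0,1]]}}

```text
clock: 6.45
tcp_pos: [0.5329, -0.1386, 0.2766]
orientation: [0.998, -0.068, -0.001, 0.0]
force: [0.2, -0.1, -2.9]
opening: 0.182
grip_force: 29.7
```

```bash
python3 look.py s3 side;python3 look.py w3 wrist
python3 - <<'E'
import cv2
s=cv2.imread("pics/s3.png")[170:305,225:360];w=cv2.imread("pics/w3.png")[0:270,200:470]
o=cv2.imread("pics/side0.png")[210:300,235:325]
cv2.imwrite("pics/c3.png",cv2.hconcat([cv2.resize(s,(400,400),interpolation=2),cv2.resize(w,(400,400),interpolation=2)]))
E
```

```text
6.45 [ 0.5329 -0.1386  0.2766] yaw -0.1362 j [ 0.04  0.23 -0.1   0.   -1.24  1.39] [ 0.2 -0.1 -2.9] [0.03 0.04 0.03] 0.18214032544684075 29.704395532608032
6.5 [ 0.5334 -0.1386  0.2772] yaw -0.1361 j [ 0.04  0.23 -0.1   0.   -1.24  1.39] [ 0.2 -0.  -3.4] [ 0.01  0.08 -0.07] 0.17953036752994728 29.703140258789062
```

View pics/c3.png

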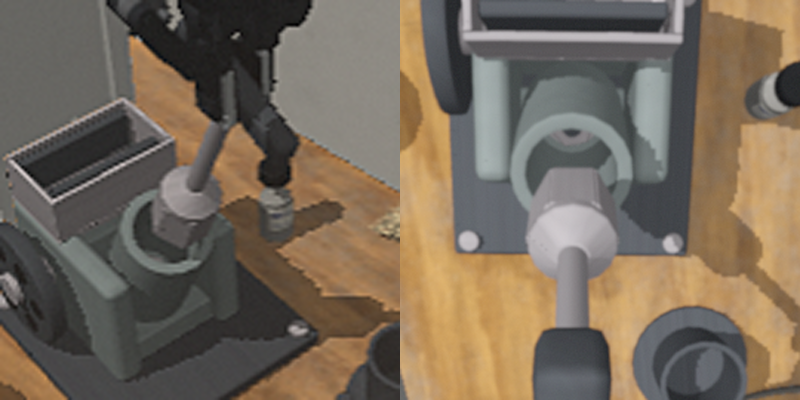

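The key is laterally in line with the bore: the rim centre, shaft and bar all sit at about x=572 in the right pane. Now I check fore-aft and tilt.

Run:
```python
from h import *
import pickle
c=pickle.load(open("pics/w3.pkl","rb"))
f=lambda p:(np.array(p)*400/270-[200*400/270-400,0]).round(0)
print("mouth z.128",onz(c,(316.4,113.4),.128),onz(c,(316.4,113.4),.128-.0))
print("top of rim outer", onz(c,(316.4,112*.675),.1415))
m=np.array([.6123,-.1487,.128]);y=-.136;r=np.radians(26)
h=np.array([np.cos(y),np.sin(y),0]);v=h*np.cos(r)+[0,0,np.sin(r)];n=np.array([-h[1],h[0],0])
print("pred rim c,top,left,right",[f(proj(c,m+k)) for k in(0*v,.031*v,.031*n,-.031*n,-.031*v)])
g=np.array([.5332,-.1386,.2768+.0187])
for d in(20,23,26,29):
    t=np.radians(d);a=h*np.sin(t)-[0,0,np.cos(t)];b=h*np.cos(t)+[0,0,np.sin(t)]
    F=g+.16*a;print(d,F.round(4),"foot",f(proj(c,F)),"far",f(proj(c,F+.018*b)),"shoulder c",f(proj(c,g+.11*a)),"sh far",f(proj(c,g+.11*a+.0205*b)), "off mouth along/perp",((F-m)@np.cross(v,n)).round(4),((F-m)@v).round(4),((F-m)@n).round(4))
```

```text
mouth z.128 [ 0.61602594 -0.15073855  0.128     ] [ 0.61602594 -0.15073855  0.128     ]
top of rim outer [ 0.64041467 -0.15404444  0.1415    ]
pred rim c,top,left,right [array([569., 176.]), array([569., 114.]), array([508., 176.]), array([631., 176.]), array([570., 231.])]
20 [ 0.5874 -0.146   0.1451] foot [571. 229.] far [571. 193.] shoulder c [571. 280.] sh far [571. 234.] off mouth along/perp 0.0264 -0.015 -0.0007
23 [ 0.5951 -0.1471  0.1482] foot [571. 213.] far [571. 176.] shoulder c [571. 268.] sh far [571. 221.] off mouth along/perp 0.0257 -0.0066 -0.0007
26 [ 0.6027 -0.1481  0.1517] foot [571. 197.] far [571. 159.] shoulder c [571. 255.] sh far [570. 208.] off mouth along/perp 0.0255 0.0018 -0.0007
29 [ 0.6101 -0.1491  0.1556] foot [571. 180.] far [571. 142.] shoulder c [571. 243.] sh far [570. 196.] off mouth along/perp 0.0257 0.0101 -0.0007
```

{"api": "drive_tool", "payload": {"targets": [[[0.3,-0.03,0.15],0,1],[[0.434,-0.06,-0.9],0,1],[[0.434,-0.06,-0.9],0,1],[[0.434,-0.06,-0.9],0,1],[[0.2,-0.03,-0.45],0,1],[[0.2,-0.03,-0.45],0,1],[[0,0,0],0,1]]}}

```text
clock: 7.25
tcp_pos: [0.5532, -0.1405, 0.2415]
orientation: [0.998, -0.068, -0.001, 0.0]
force: [0.0, 0.1, -3.1]
opening: 0.178
grip_force: 29.7
```

{"api": "drive_tool", "payload": {"targets": [[[0.39,-0.055,-0.92],0,1],[[0.39,-0.055,-0.92],0,1],[[0.39,-0.055,-0.92],0,1],[[0.39,-0.055,-0.92],0,1],[[0,0,0],0,1]]}}

```text
clock: 7.75
tcp_pos: [0.5693, -0.1428, 0.2038]
orientation: [0.998, -0.068, -0.001, 0.0]
force: [1.8, -0.7, -3.2]
opening: 0.181
grip_force: 29.7
```

{"api": "drive_tool", "payload": {"targets": [[[0.39,-0.055,-0.92],0,1],[[0.2,-0.03,-0.46],0,1],[[0,0,0],0,1]]}}

```text
clock: 8.05
tcp_pos: [0.5747, -0.144, 0.1945]
orientation: [0.998, -0.067, 0.0, 0.001]
force: [-5.2, 1.5, 7.2]
opening: 0.183
grip_force: 31.3
```

{"api": "drive_tool", "payload": {"targets": [[[0,0,0],0.1,1],[[0,0,-0.1],0.1,1],[[0,0,0],0.1,1],[[0,0,0],0,1]]}}

```text
clock: 8.45
tcp_pos: [0.5754, -0.1466, 0.1925]
orientation: [0.997, 0.082, 0.001, 0.003]
force: [-0.0, -8.1, 0.2]
opening: 0.181
grip_force: 59.3
```

{"api": "drive_tool", "payload": {"targets": [[[0.05,0,-0.2],0,1],[[0.05,0,-0.2],0.08,1],[[0,0,0],0.08,1],[[0,0,0],0,1]]}}

```text
clock: 8.85
tcp_pos: [0.5768, -0.1479, 0.1892]
orientation: [0.987, 0.161, 0.001, 0.004]
force: [-0.7, -10.0, 1.0]
opening: 0.181
grip_force: 79.6
```

```bash
python3 look.py w4 wrist
```

```text
8.85 [ 0.5768 -0.1479  0.1892] yaw 0.3238 j [ 0.02  0.36 -0.14  0.01 -1.07  1.87] [ -0.7 -10.    1. ] [-4.58 -0.03 -0.8 ] 0.1808279800992678 79.6450824290514
```

View pics/w4.png

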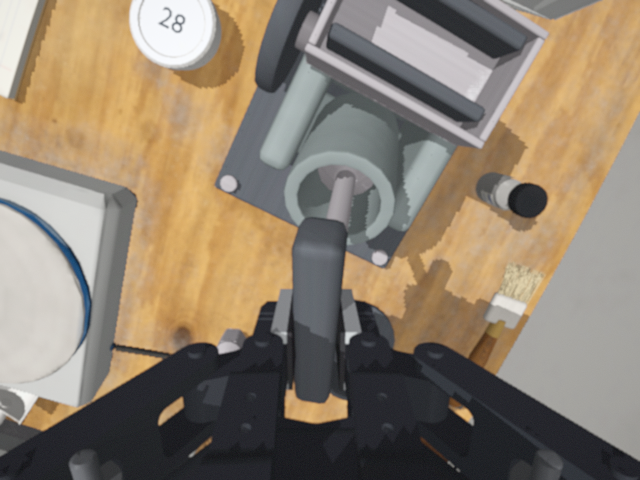

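The key is deep in the bore: the bar runs (318,222) to (315,400) and the socket shoulder is visible inside the bore mouth. It's wedged by the pads at this yaw, so I loosen to a straddle to let it settle while turning further.

{"api": "drive_tool", "payload": {"targets": [[[0,0,0],0,2.6],[[0,0,0],0,2.6],[[0,0,0],0,2.6],[[0,0,0],0.1,2.6],[[0,0,0],0.1,2.4],[[0,0,0],0.1,2.4],[[0,0,0],0,2.4]], "force": 20}}

```text
clock: 9.6
tcp_pos: [0.576, -0.1433, 0.1871]
orientation: [0.952, 0.307, 0.0, 0.0]
force: [-1.1, -1.1, -0.3]
opening: 0.283
grip_force: 3.2
```

```bash
python3 look.py w5 wrist
```

```text
9.6 [ 0.576  -0.1433  0.1871] yaw 0.6248 j [ 0.03  0.37 -0.14 -0.   -1.07  2.17] [-1.1 -1.1 -0.3] [-0.17 -0.   -0.15] 0.2826811141111309 3.1616591490455903
```

View pics/w5.png

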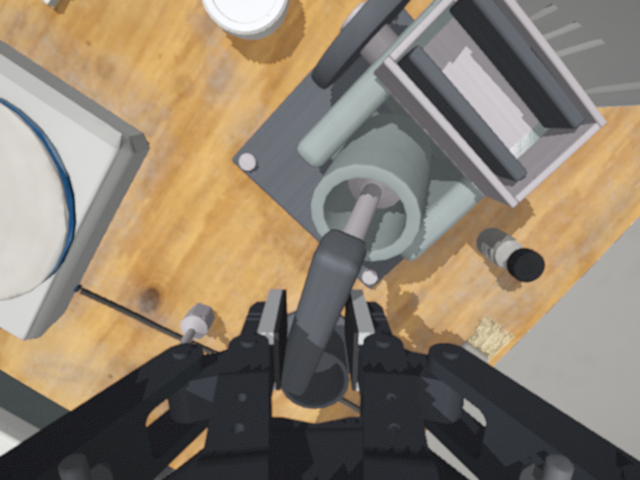

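The bar now lies about 14° off the pads (end face centre at (343,251)), and the socket shoulder still shows in the bore. I work out depth and angle from the end face.

```bash
cat > dep.py <<'E'
from h import *
import pickle,sys
from scipy.optimize import fsolve
m=np.array([.613,-.1495,.128]);y=-.136;r=np.radians(26)
h=np.array([np.cos(y),np.sin(y),0]);v=h*np.cos(r)+[0,0,np.sin(r)];n=np.array([-h[1],h[0],0]);u=-h*np.sin(r)+[0,0,np.cos(r)]
def solve(pk,px):
    c=pickle.load(open(pk,"rb"))
    return fsolve(lambda q:proj(c,m+q[0]*u+.047*(v*np.cos(q[1])+n*np.sin(q[1])))-px,[.08,.4])
if __name__=="__main__":
  for a in (("w4",(320,240)),("w5",(343,251))):
    s,p=solve(f"pics/{a[0]}.pkl",a[1]);print(a[0],"foot above floor mm",((s-.075)*1e3).round(1),"phi",p.round(3), "grip",m+s*u)
E
python3 dep.py
```

```text
w4 foot above floor mm 12.6 phi 0.296 grip [ 0.57493686 -0.14429126  0.20676832]
w5 foot above floor mm 16.7 phi 0.493 grip [ 0.57316837 -0.14404925  0.21042805]
```

{"api": "drive_tool", "payload": {"targets": [[[0,0,0],0.1,2.4],[[0,0,0],0.1,2.4],[[0,0,0],0.1,2.4],[[0,0,0],0.1,2.2],[[0,0,0],0,2.2]]}}

```text
clock: 10.15
tcp_pos: [0.576, -0.1441, 0.1871]
orientation: [0.873, 0.488, 0.0, 0.0]
force: [-0.4, -3.0, 0.9]
opening: 0.276
grip_force: 26.9
```

```bash
python3 look.py w6 wrist
python3 - <<'E'
from h import *
a=cv2.imread("pics/w5.png");b=cv2.imread("pics/w6.png")
for n,i in(("5",a),("6",b)):
    hsv=cv2.cvtColor(i,cv2.COLOR_BGR2HSV);k=((hsv[...,2]<105)&(hsv[...,1]<70)).astype(np.uint8);k[:200]=0;k[395:]=0;k[:,:270]=0;k[:,:]*=1
    k[:,400:]=0
    for r in range(225,390,12):
        x=np.flatnonzero(k[r]);print(n,r,(x.min(),x.max(),len(x)) if len(x) else None,end=" ")
    print()
E
```

```text
10.15 [ 0.576  -0.1441  0.1871] yaw 1.0199 j [ 0.03  0.37 -0.14  0.   -1.07  2.56] [-0.4 -3.   0.9] [-0.79 -0.05 -0.96] 0.2763007232711167 26.94486663211137
5 225 (np.int64(369), np.int64(378), 10) 5 237 (np.int64(322), np.int64(375), 46) 5 249 (np.int64(317), np.int64(370), 54) 5 261 (np.int64(312), np.int64(399), 49) 5 273 (np.int64(309), np.int64(386), 22) 5 285 (np.int64(305), np.int64(352), 15) 5 297 (np.int64(281), np.int64(355), 25) 5 309 (np.int64(278), np.int64(381), 41) 5 321 (np.int64(276), np.int64(386), 58) 5 333 (np.int64(274), np.int64(390), 88) 5 345 (np.int64(270), np.int64(399), 130) 5 357 (np.int64(270), np.int64(399), 130) 5 369 (np.int64(270), np.int64(399), 130) 5 381 (np.int64(270), np.int64(399), 127) 
6 225 (np.int64(339), np.int64(368), 15) 6 237 (np.int64(324), np.int64(399), 56) 6 249 (np.int64(316), np.int64(382), 31) 6 261 (np.int64(314), np.int64(375), 19) 6 273 (np.int64(310), np.int64(361), 19) 6 285 (np.int64(305), np.int64(389), 40) 6 297 (np.int64(281), np.int64(350), 23) 6 309 (np.int64(279), np.int64(381), 48) 6 321 (np.int64(276), np.int64(385), 53) 6 333 (np.int64(275), np.int64(389), 60) 6 345 (np.int64(270), np.int64(399), 88) 6 357 (np.int64(270), np.int64(399), 90) 6 369 (np.int64(270), np.int64(399), 93) 6 381 (np.int64(270), np.int64(399), 88)
```

Run:
```python
from dep import *
for px in((343,251),(343,256),(348,251)):
    s,p=solve("pics/w6.pkl",px);print(((s-.075)*1e3).round(1),p.round(3))
```

```text
23.6 0.798
25.7 0.781
22.4 0.774
```

{"api": "drive_tool", "payload": {"targets": [[[0,0,0],-0.12,3.0],[[0,0,0],-0.12,3.0],[[0,0,0],0,1],[[0,0,0],0,1],[[0,0,0],0,1],[[0.15,-0.02,-0.3],0,1],[[0.15,-0.02,-0.3],0.08,1],[[0.1,-0.01,-0.2],-0.08,1],[[0,0,0],-0.08,1],[[0,0,0],0,1]], "force": 25}}

```text
clock: 11.2
tcp_pos: [0.5796, -0.145, 0.186]
orientation: [0.938, 0.346, 0.001, 0.002]
force: [-12.0, 1.4, 26.0]
opening: 0.226
grip_force: 23.7
```

```bash
python3 look.py w7 wrist
```

```text
11.2 [ 0.5796 -0.145   0.186 ] yaw 0.7069 j [ 0.03  0.37 -0.13  0.   -1.06  2.25] [-12.    1.4  26. ] [ 0.62  3.13 -0.06] 0.22644230270200105 23.74608490616083
```

{"api": "drive_tool", "payload": {"targets": [[[0,0,0.5],0,4.0],[[0,0,0.5],0,4.0],[[0,0,3],0,4.0],[[0,0,4],0,4.0],[[0,0,2],0,4.0],[[0,0,0],0,4.0],[[0,0,0],0,4.0]]}}

```text
clock: 11.95
tcp_pos: [0.5796, -0.1438, 0.2782]
orientation: [0.939, 0.345, -0.0, -0.001]
force: [-0.7, 0.7, -0.5]
opening: 0.466
grip_force: 0.0
```

```bash
python3 look.py s8 side;python3 look.py w8 wrist
python3 - <<'E'
import cv2
s=cv2.imread("pics/s8.png")[170:305,225:360];w=cv2.imread("pics/w8.png")[60:400,140:480]
cv2.imwrite("pics/c8.png",cv2.hconcat([cv2.resize(s,(400,400),interpolation=2),cv2.resize(w,(400,400),interpolation=2)]))
E
```

```text
11.95 [ 0.5796 -0.1438  0.2782] yaw 0.705 j [ 0.03  0.31  0.01 -0.   -1.28  2.25] [-0.7  0.7 -0.5] [0.02 0.   0.05] 0.4664205244629609 0.0
12.0 [ 0.5792 -0.1438  0.2773] yaw 0.7049 j [ 0.03  0.31  0.01 -0.   -1.28  2.25] [-0.7  0.5 -1.2] [ 0.06  0.01 -0.01] 0.46884819747603623 0.0
```

View pics/c8.png

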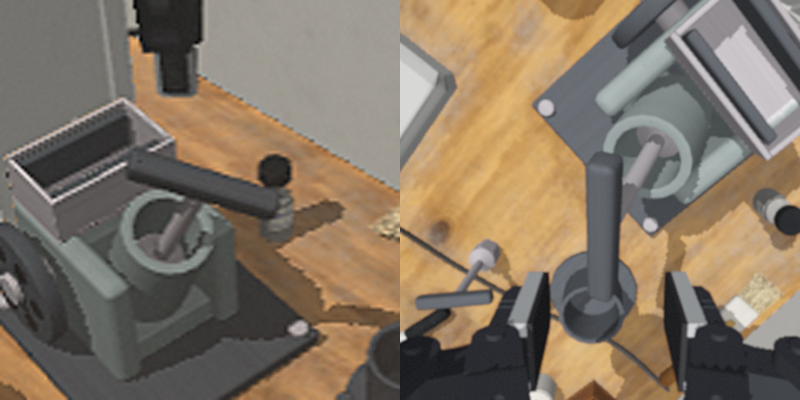

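The view is clear. In the side pane the bar runs from (133,163) to (279,204), with the shaft entering the bore and the socket shoulder visible inside it. In the wrist pane the bar ends are at (604,160) and (602,301).

Run:
```python
from dep import *
S=pickle.load(open("pics/s8.pkl","rb"));W=pickle.load(open("pics/w8.pkl","rb"))
sp=lambda p:(225+p[0]*.3375,170+p[1]*.3375);wp=lambda p:(140+(p[0]-400)*.85,60+p[1]*.85)
E=[tri(ray(S,sp(a)),ray(W,wp(b))) for a,b in(((133,163),(604,160)),((279,204),(602,301)))]
A,B=E[0][0],E[1][0];C=(A+B)/2;d=C-m;print(E,C,np.linalg.norm(A-B));print("s",d@u,"foot above",d@u-.075,"offaxis",d@v,d@n,"phi",np.arctan2((A-B)@n,(A-B)@v),"bar.u",(A-B)@u/.094)
# shoulder centre guess: shaft/shoulder junction in both panes
J=tri(ray(S,sp((170,250))),ray(W,wp((652,150))));print("junction",J,(J[0]-m)@u)
# jaw: expected
for dz in(0,.008,.016):
    s=.075+dz;print(dz,[((proj(S,m+(s)*u)-[225,170])/.3375).round(0), ((proj(W,m+s*u)-[140,60])/.85+[400,0]).round(0), ((proj(S,m+(s-.11)*u)-[225,170])/.3375).round(0),((proj(W,m+(s-.11)*u)-[140,60])/.85+[400,0]).round(0)])
```

```text
[(array([ 0.60552135, -0.12077999,  0.20905789]), [np.float64(0.0006885240911437791), np.float64(0.0006885240911438459)]), (array([ 0.53692329, -0.17572337,  0.18106127]), [np.float64(0.0018738727963097189), np.float64(0.0018738727963096352)])] [ 0.57122232 -0.14825168  0.19505958] 0.0922403373680668
s 0.078491970102685 foot above 0.0034919701026849964 offaxis -0.007957939076997295 -0.004427472876670071 phi 0.7629549246195989 bar.u -0.014521184185174894
junction (array([ 0.61858891, -0.15353679,  0.10254931]), [np.float64(0.00016822343134807036), np.float64(0.00016822343134815493)]) -0.025542251939493384
0 [array([193., 178.]), array([609., 221.]), array([158., 251.]), array([658., 137.])]
0.008 [array([195., 172.]), array([604., 230.]), array([161., 246.]), array([655., 142.])]
0.016 [array([198., 166.]), array([599., 239.]), array([163., 242.]), array([653., 147.])]
```

The bar centre triangulates to about 3.5 mm above its seated position, and the earlier turn resisted with 0.96 N m. So the key is on the nut at the slack end stop. I go back down, straddle the bar and turn clockwise.

{"api": "drive_tool", "payload": {"targets": [[[-0.35,-0.2,-2.5],-0.05,4.0],[[0,0,-3.5],0,4.0],[[0,0,-3],0,4.0],[[0,0,-1],0,4.0],[[0,0,0],0,2.0],[[0,0,0],0,2.0],[[0,0,0],-0.1,2.0],[[0,0,0],-0.1,2.0],[[0,0,0],-0.1,2.0],[[0,0,0],-0.1,2.0],[[0,0,0],0,2.0]], "force": 30}}

```text
clock: 13.15
tcp_pos: [0.5766, -0.146, 0.1807]
orientation: [0.992, 0.127, 0.001, 0.0]
force: [-2.8, 1.0, 0.9]
opening: 0.235
grip_force: 3.2
```

```bash
python3 look.py w9 wrist; python3 look.py s9 side
```

```text
13.15 [ 0.5766 -0.146   0.1807] yaw 0.2553 j [ 0.02  0.37 -0.14  0.   -1.05  1.8 ] [-2.8  1.   0.9] [0.26 0.63 0.09] 0.23458893435656694 3.2348002426078892
13.2 [ 0.5765 -0.146   0.1806] yaw 0.257 j [ 0.02  0.37 -0.14  0.   -1.05  1.8 ] [-3.3  0.9  2.6] [0.32 0.69 0.09] 0.23265706156318938 3.20626857962111
```

{"api": "drive_tool", "payload": {"targets": [[[0,0,0],-0.1,2.0],[[0,0,0],-0.1,2.0],[[0,0,0],-0.1,2.0],[[0,0,0],-0.1,1.9],[[0,0,0],-0.1,1.9],[[0,0,0],0,1.9]]}}

```text
clock: 13.85
tcp_pos: [0.577, -0.1462, 0.1797]
orientation: [0.993, -0.122, 0.001, -0.0]
force: [-0.5, -0.3, -0.3]
opening: 0.224
grip_force: 0.2
```

```bash
python3 look.py w10 wrist; python3 look.py s10 side
```

```text
13.85 [ 0.577  -0.1462  0.1797] yaw -0.2438 j [ 0.02  0.37 -0.14  0.   -1.05  1.3 ] [-0.5 -0.3 -0.3] [0.11 0.04 0.02] 0.22365371691762465 0.19054831584981002
13.9 [ 0.5769 -0.1462  0.1796] yaw -0.2423 j [ 0.02  0.37 -0.14  0.   -1.05  1.3 ] [ 0.1 -0.3  0.2] [ 0.11  0.08 -0.01] 0.2201084248715641 0.18252463516546413
```

{"api": "drive_tool", "payload": {"targets": [[[0,0,0],0,1],[[0,0,0],0,1],[[0,0,0],-0.08,1],[[0,0,0],-0.08,1],[[0,0,0],-0.08,1],[[0,0,0],0,1]]}}

```text
clock: 14.55
tcp_pos: [0.5779, -0.1443, 0.1805]
orientation: [0.971, -0.239, 0.002, -0.002]
force: [0.1, 7.4, 6.6]
opening: 0.186
grip_force: 58.9
```

```bash
python3 look.py w11 wrist
python3 - <<'E'
from h import *
import pickle
# jaw plate: find motion in hopper, side pictures, region of hopper
a=cv2.cvtColor(cv2.imread("pics/side0.png"),6)[195:260,215:295].astype(int)
for n in("s8","s9","s10"):
    b=cv2.cvtColor(cv2.imread(f"pics/{n}.png"),6)[195:260,215:295].astype(int);d=abs(a-b);ys,xs=np.nonzero(d>25);print(n,len(ys),(xs.min()+215,xs.max()+215,ys.min()+195,ys.max()+195) if len(ys) else 0, (d[10:45,5:50]>20).sum())
E
```

```text
14.55 [ 0.5779 -0.1443  0.1805] yaw -0.4828 j [ 0.03  0.37 -0.14 -0.   -1.05  1.06] [0.1 7.4 6.6] [ 2.71 -0.13  0.69] 0.18628592407747963 58.90169813996181
s8 1162 (np.int64(215), np.int64(294), np.int64(195), np.int64(259)) 721
s9 3818 (np.int64(215), np.int64(294), np.int64(195), np.int64(259)) 1221
s10 3765 (np.int64(215), np.int64(294), np.int64(195), np.int64(259)) 1162
```

Run:
```python
from dep import *
T=bot.camera_info("top");pickle.dump(T,open("pics/top0.pkl","wb"))
rows=[]
for nm in("top0","w3","w4","w5","w8","w9","w10","w11"):
    c=pickle.load(open(f"pics/{nm}.pkl","rb"));im=cv2.cvtColor(cv2.imread(f"pics/{nm}.png"),6)
    A=np.arange(.03,.16,.0025);prof=[]
    for a in A:
        vals=[]
        for k in np.arange(-.016,.017,.004):
            p=np.array([m[0],m[1],.125])+a*h+k*n;x,yy=proj(c,p)
            if 0<=x<639 and 0<=yy<479: vals.append(im[int(round(yy)),int(round(x))])
        prof.append(int(np.median(vals)) if vals else -1)
    print(nm,prof)
```

```text
top0 [103, 97, 96, 98, 97, 92, 72, 71, 70, 84, 86, 82, 163, 190, 82, 49, 61, 89, 92, 126, 191, 192, 190, 195, 194, 198, 198, 151, 125, 82, 49, 54, 80, 95, 90, 81, 186, 184, 134, 122, 143, 128, 117, 112, 113, 113, 113, 114, 113, 114, 115, 113]
w3 [121, 115, 116, 113, 116, 116, 104, 81, 80, 77, 92, 89, 88, 154, 188, 41, 43, 52, 97, 100, 101, -1, -1, -1, -1, -1, -1, -1, -1, -1, -1, -1, -1, -1, -1, -1, -1, -1, -1, -1, -1, -1, -1, -1, -1, -1, -1, -1, -1, -1, -1, -1]
w4 [125, 125, 124, 122, 122, 122, 120, 119, 88, 88, 88, 97, 95, 199, 166, 58, 48, 82, 107, 110, 173, 201, 199, 201, 198, 203, 200, 171, 142, 82, 47, 47, 46, 71, 101, 103, 82, -1, -1, -1, -1, -1, -1, -1, -1, -1, -1, -1, -1, -1, -1, -1]
w5 [129, 128, 126, 125, 125, 115, 116, 90, 88, 84, 107, 100, 98, 164, 201, 46, 49, 65, 107, 110, 107, 201, 201, 202, 203, 203, 203, 141, 143, 45, 48, 47, 48, 52, 98, 104, 96, 93, 165, 192, 126, 127, 127, 125, 126, 124, 124, 122, 123, 122, 121, 121]
w8 [123, 122, 121, 118, 118, 117, 114, 115, 85, 85, 91, 97, 102, 195, 165, 47, 100, 107, 104, 201, 199, 199, 197, 199, 198, 201, 200, 199, 141, 138, 45, 47, 47, 82, 104, 105, 89, 162, 193, 158, 152, 136, 126, 125, 126, 125, 125, 125, 124, 124, 123, 123]
w9 [125, 124, 125, 122, 121, 124, 119, 119, 89, 88, 88, 97, 94, 199, 152, 48, 101, 108, 106, 204, 201, 202, 199, 201, 199, 203, 200, 179, 142, 82, 45, 46, 47, 63, -1, -1, -1, -1, -1, -1, -1, -1, -1, -1, -1, -1, -1, -1, -1, -1, -1, -1]
w10 [126, 126, 126, 124, 124, 127, 121, 121, 100, 90, 88, 99, 109, 202, 79, 50, 105, 110, 101, 209, 205, 204, 203, 204, 204, 207, 205, 197, -1, -1, -1, -1, -1, -1, -1, -1, -1, -1, -1, -1, -1, -1, -1, -1, -1, -1, -1, -1, -1, -1, -1, -1]
w11 [129, 131, 132, 130, 129, 130, 128, 128, 97, 93, 92, 103, 108, 210, 162, 52, 51, 104, 116, 115, 212, 211, 209, 212, 210, 214, 211, 195, 151, 118, 49, 48, 51, -1, -1, -1, -1, -1, -1, -1, -1, -1, -1, -1, -1, -1, -1, -1, -1, -1, -1, -1]
```

The hopper plate confirms it. Turning counter-clockwise moved the plate back about 4 mm, and it has now started advancing, so the key is on the nut and driving the spindle. I loosen to a straddle and continue clockwise.

{"api": "drive_tool", "payload": {"targets": [[[0,0,0],0,2.0],[[0,0,0],0,2.0],[[0,0,0],-0.1,2.0],[[0,0,0],-0.1,2.0],[[0,0,0],-0.1,2.0],[[0,0,0],-0.1,2.0],[[0,0,0],-0.1,2.0],[[0,0,0],-0.1,2.0],[[0,0,0],0,2.0]]}}

```text
clock: 15.5
tcp_pos: [0.5777, -0.1454, 0.1798]
orientation: [0.857, -0.516, 0.002, -0.001]
force: [-0.1, 4.7, 4.5]
opening: 0.237
grip_force: 35.7
```

```bash
cat > jaw.py <<'E'
import sys
from dep import *
for nm in sys.argv[1:]:
    c=pickle.load(open(f"pics/{nm}.pkl","rb"));im=cv2.cvtColor(cv2.imread(f"pics/{nm}.png"),6);prof=[]
    for a in np.arange(.05,.105,.001):
        vals=[im[int(round(q[1])),int(round(q[0]))] for k in np.arange(-.016,.017,.004) for q in[proj(c,np.array([m[0],m[1],.125])+a*h+k*n)] if 0<=q[0]<639 and 0<=q[1]<479]
        prof.append(int(np.median(vals)) if vals else -1)
    print(nm,prof)
E
python3 look.py w12 wrist; python3 jaw.py w8 w11 w12
```

```text
15.5 [ 0.5777 -0.1454  0.1798] yaw -1.0844 j [ 0.02  0.37 -0.14 -0.   -1.05  0.46] [-0.1  4.7  4.5] [ 1.62 -0.56  0.53] 0.2365243060445278 35.662553561269306
w8 [85, 86, 85, 86, 84, 91, 100, 98, 96, 93, 102, 134, 182, 198, 197, 165, 83, 45, 58, 82, 100, 107, 107, 107, 106, 104, 159, 199, 202, 200, 199, 199, 198, 199, 199, 197, 197, 199, 199, 200, 198, 198, 200, 202, 201, 200, 200, 201, 193, 158, 141, 141, 142, 126, 71]
w11 [97, 93, 93, 92, 92, 92, 109, 106, 105, 102, 108, 176, 209, 211, 204, 162, 145, 61, 51, 52, 51, 65, 95, 110, 116, 116, 116, 117, 109, 138, 212, 211, 211, 212, 211, 209, 210, 211, 212, 212, 210, 211, 213, 213, 212, 211, 212, 211, 161, 152, 151, 152, 147, 73, 47]
w12 [98, 98, 98, 110, 126, 113, 112, 113, 112, 111, 111, 111, 110, 174, 219, 221, 217, 213, 223, 223, 222, 219, 163, 159, 160, 158, 87, 53, 57, 57, 57, 56, 56, 58, 55, 63, 97, 113, 125, 124, 123, 123, 120, 153, 220, 198, 157, 157, 158, 158, 142, 71, 55, 55, 56]
```

{"api": "drive_tool", "payload": {"targets": [[[0,0,0],-0.08,2.0],[[0,0,0],-0.08,2.0],[[0,0,0],-0.08,2.0],[[0,0,0],0,2.0]]}}

```text
clock: 15.95
tcp_pos: [0.5786, -0.1448, 0.1801]
orientation: [0.79, -0.613, 0.002, -0.002]
force: [2.1, 7.3, 4.8]
opening: 0.238
grip_force: 68.4
```

```bash
python3 look.py w13 wrist; python3 jaw.py w13
```

```text
15.95 [ 0.5786 -0.1448  0.1801] yaw -1.3197 j [ 0.03  0.37 -0.14 -0.   -1.05  0.23] [2.1 7.3 4.8] [ 2.68 -0.98  1.51] 0.23786097008264717 68.43104913365096
w13 [102, 108, 123, 131, 116, 117, 118, 118, 117, 116, 115, 116, 115, 116, 181, 220, 227, 222, 218, 227, 207, 175, 164, 166, 166, 125, 57, 59, 61, 61, 61, 59, 60, 61, 61, 59, 67, 96, 115, 128, 131, 129, 128, 126, 126, 160, 164, 165, 164, 134, 64, 58, 59, 60, 61]
```

{"api": "drive_tool", "payload": {"targets": [[[0,0,0],-0.08,2.0],[[0,0,0],-0.06,2.0],[[0,0,0],0,2.0],[[0,0,0],0,2.0]]}}

```text
clock: 16.4
tcp_pos: [0.5794, -0.1456, 0.1805]
orientation: [0.745, -0.667, 0.003, -0.002]
force: [2.3, 4.8, 5.0]
opening: 0.242
grip_force: 86.0
```

```bash
python3 look.py w14 wrist; python3 jaw.py w14
```

```text
16.4 [ 0.5794 -0.1456  0.1805] yaw -1.4591 j [ 0.03  0.37 -0.14  0.   -1.05  0.09] [2.3 4.8 5. ] [ 1.55 -1.49  1.26] 0.24219265618619382 86.0158159956336
w14 [104, 124, 134, 119, 117, 118, 120, 118, 118, 117, 115, 116, 117, 114, 125, 191, 226, 227, 222, 218, 180, 165, 167, 169, 146, 68, 59, 60, 62, 62, 61, 60, 60, 61, 61, 61, 61, 78, 106, 122, 131, 130, 129, 128, 124, 144, 166, 166, 148, 74, 58, 59, 60, 61, 61]
```

The spindle is home: the torque rose to about 1.5 N m and the plate stopped moving. I turn back within the lost motion, which is free, to get a squarer grip for pulling.

{"api": "drive_tool", "payload": {"targets": [[[0,0,0],0.1,2.0],[[0,0,0],0.12,2.0],[[0,0,0],0.12,2.0],[[0,0,0],0.12,2.0],[[0,0,0],0.12,2.0],[[0,0,0],0.12,2.0],[[0,0,0],0,2.0]]}}

```text
clock: 17.15
tcp_pos: [0.5774, -0.1471, 0.18]
orientation: [0.928, -0.374, 0.002, 0.0]
force: [1.8, 0.9, 5.5]
opening: 0.235
grip_force: 10.7
```

```bash
python3 look.py w15 wrist; python3 jaw.py w15
```

```text
17.15 [ 0.5774 -0.1471  0.18  ] yaw -0.7659 j [ 0.02  0.37 -0.14  0.   -1.05  0.78] [1.8 0.9 5.5] [ 0.12 -0.59 -0.18] 0.23483475981521987 10.689595931908116
w15 [76, 76, 75, 75, 75, 86, 88, 85, 85, 84, 83, 89, 162, 186, 186, 176, 183, 186, 187, 187, 186, 186, 187, 154, 128, 126, 129, 96, 39, 40, 41, 39, 41, 39, 43, 66, 84, 96, 96, 96, 95, 93, 95, 177, 184, 185, 183, 147, 125, 125, 126, 124, 75, 38, 39]
```

{"api": "drive_tool", "payload": {"targets": [[[0,0,0],-0.1,2.0],[[0,0,0],0,1],[[0,0,0],0,1],[[0,0,0],0,1],[[-0.2,0.03,0.45],0,1],[[-0.3,0.04,0.65],0,1],[[-0.43,0.06,0.9],0,1],[[0,0,0],0,1]], "force": 30}}

```text
clock: 18.0
tcp_pos: [0.5693, -0.1427, 0.1919]
orientation: [0.907, -0.421, -0.0, -0.003]
force: [15.0, 1.6, -24.9]
opening: 0.198
grip_force: 27.0
```

```bash
python3 look.py w16 wrist; python3 jaw.py w16
```

```text
18.0 [ 0.5693 -0.1427  0.1919] yaw -0.8684 j [ 0.03  0.35 -0.15 -0.01 -1.07  0.68] [ 15.    1.6 -24.9] [ 0.73 -4.7   0.28] 0.1980961399588435 27.00039137620479
w16 [75, 75, 75, 75, 89, 93, 85, 86, 85, 84, 84, 83, 106, 164, 185, 184, 177, 184, 187, 185, 185, 186, 163, 128, 126, 128, 112, 53, 39, 42, 43, 40, 42, 42, 40, 50, 79, 91, 97, 95, 94, 93, 90, 140, 185, 184, 150, 123, 125, 124, 124, 95, 39, 39, 40]
```

{"api": "drive_tool", "payload": {"targets": [[[0,0,0],0.08,1],[[-0.1,0.01,0.2],0.06,1],[[-0.1,0.01,0.2],-0.1,1],[[0,0,0],0.08,1],[[0,0,0],0,1]], "force": 45}}

```text
clock: 18.55
tcp_pos: [0.5677, -0.1425, 0.1935]
orientation: [0.931, -0.366, -0.0, -0.003]
force: [20.6, -1.2, -34.4]
opening: 0.175
grip_force: 41.6
```

```bash
python3 look.py w17 wrist; python3 jaw.py w17
```

```text
18.55 [ 0.5677 -0.1425  0.1935] yaw -0.7486 j [ 0.03  0.35 -0.15 -0.01 -1.08  0.8 ] [ 20.6  -1.2 -34.4] [-0.02 -5.94  0.07] 0.1747783767003758 41.58238892094232
w17 [73, 72, 72, 72, 78, 92, 82, 82, 82, 81, 81, 80, 116, 173, 180, 177, 168, 181, 182, 181, 181, 180, 169, 130, 123, 124, 123, 62, 39, 40, 40, 38, 39, 39, 40, 56, 77, 89, 92, 92, 91, 91, 85, 158, 179, 180, 172, 124, 120, 121, 121, 113, 52, 36, 38]
```

{"api": "drive_tool", "payload": {"targets": [[[0.2,0,0.1],0,1],[[0.2,0,0.1],0.06,1],[[0,0,0.1],0.06,1],[[0,0,0],0,1]], "force": 20}}

```text
clock: 19.0
tcp_pos: [0.5696, -0.1428, 0.1957]
orientation: [0.951, -0.31, -0.003, -0.002]
force: [16.4, -0.9, -32.6]
opening: 0.183
grip_force: 31.7
```

```bash
python3 look.py w18 wrist; python3 jaw.py w18
```

```text
19.0 [ 0.5696 -0.1428  0.1957] yaw -0.6296 j [ 0.03  0.35 -0.13 -0.01 -1.09  0.92] [ 16.4  -0.9 -32.6] [-0.25 -5.06  0.  ] 0.18265886592751648 31.664715399965644
w18 [79, 79, 78, 79, 80, 87, 94, 88, 89, 88, 87, 102, 168, 190, 190, 180, 185, 191, 192, 193, 192, 191, 191, 173, 136, 133, 134, 120, 45, 43, 44, 43, 42, 43, 48, 68, 88, 98, 99, 98, 98, 95, 112, 189, 189, 189, 191, 170, 133, 131, 131, 130, 101, 39, 41]
```

{"api": "drive_tool", "payload": {"targets": [[[0,0,0],0.07,1],[[0,0,0],0.07,1],[[0,0,0],0,1]]}}

```text
clock: 19.35
tcp_pos: [0.5684, -0.1434, 0.1974]
orientation: [0.97, -0.243, -0.004, -0.001]
force: [12.6, -0.9, -26.1]
opening: 0.175
grip_force: 24.3
```

```bash
python3 look.py w19 wrist; python3 jaw.py w19
```

```text
19.35 [ 0.5684 -0.1434  0.1974] yaw -0.4899 j [ 0.03  0.35 -0.13 -0.01 -1.09  1.06] [ 12.6  -0.9 -26.1] [-0.18 -3.5  -0.23] 0.17465426156254124 24.319354849867523
w19 [87, 87, 85, 85, 86, 91, 104, 96, 97, 94, 93, 124, 187, 199, 200, 192, 200, 202, 203, 203, 203, 202, 186, 151, 147, 145, 143, 93, 44, 47, 47, 46, 48, 47, 71, 93, 105, 107, 106, 106, 104, 120, 199, 203, 201, 200, 201, 186, 141, 141, 141, 141, 131, 83, 45]
```

{"api": "drive_tool", "payload": {"targets": [[[-0.1,0.02,0.3],0,1],[[-0.1,0.02,0.3],0,1],[[0,0,0],0,1]], "force": 35}}

```text
clock: 19.7
tcp_pos: [0.5648, -0.1439, 0.2064]
orientation: [0.97, -0.242, -0.005, 0.001]
force: [0.2, -0.7, 0.3]
opening: 0.117
grip_force: 0.0
```

The pads slid off the bar, so the key is still down in the bore. I rise and measure the bar by mask.

{"api": "drive_tool", "payload": {"targets": [[[0.5,0,3],0,4.5],[[0.5,0,4],0,4.5],[[0.2,0,1],0,4.5],[[0,0,0],0,4.5],[[0,0,0],0,4.5]]}}

```text
clock: 20.2
tcp_pos: [0.5777, -0.1443, 0.2905]
orientation: [0.971, -0.241, -0.002, 0.0]
force: [-0.5, 0.9, -0.3]
opening: 0.527
grip_force: 0.0
```

```bash
python3 look.py w20 wrist; python3 look.py s20 side
cat > barm.py <<'E'
import sys
from dep import *
for nm in sys.argv[1:]:
    im=cv2.imread(f"pics/{nm}.png");hs=cv2.cvtColor(im,cv2.COLOR_BGR2HSV)
    if nm[0]=="w": x0,y0,x1,y1=200,100,440,370
    else: x0,y0,x1,y1=255,205,330,260
    k=cv2.inRange(hs[y0:y1,x0:x1],(0,0,0),(180,75,88 if nm[0]=="w" else 80));k=cv2.morphologyEx(k,cv2.MORPH_OPEN,np.ones((5,5)if nm[0]=="w" else(2,2)))
    cs,_=cv2.findContours(k,0,2)
    for c in sorted(cs,key=cv2.contourArea)[::-1][:4]:
        (cx,cy),(w,hh),a=cv2.minAreaRect(c);print(nm,"area",cv2.contourArea(c),"c",round(cx+x0,1),round(cy+y0,1),"wh",round(w),round(hh),round(a,1))
E
python3 barm.py w8 w20 s8 s20; python3 jaw.py w8 w20
```

```text
20.2 [ 0.5777 -0.1443  0.2905] yaw -0.4868 j [ 0.03  0.3   0.03 -0.   -1.31  1.06] [-0.5  0.9 -0.3] [-0.03 -0.05  0.02] 0.5266224513953969 0.0
20.25 [ 0.5776 -0.1442  0.2901] yaw -0.4865 j [ 0.03  0.3   0.03 -0.   -1.31  1.06] [ 0.9  0.3 -0.1] [-0.   -0.03  0.03] 0.5245575347732774 0.0
w8 area 2844.0 c 402.0 331.0 wh 76 74 90.0
w8 area 2672.0 c 233.5 332.5 wh 73 67 90.0
w8 area 1157.0 c 302.3 330.9 wh 50 36 26.6
w8 area 891.5 c 323.7 257.3 wh 133 18 86.6
w20 area 2621.0 c 404.0 331.0 wh 76 70 90.0
w20 area 2432.5 c 230.0 338.0 wh 62 60 90.0
w20 area 2089.0 c 362.0 139.5 wh 79 48 90.0
w20 area 1567.0 c 288.9 127.9 wh 55 94 89.3
s8 area 230.0 c 292.3 238.3 wh 53 11 15.6
s8 area 151.0 c 261.6 217.7 wh 10 19 65.6
s8 area 124.5 c 279.1 243.6 wh 11 19 76.0
s8 area 83.5 c 318.5 230.0 wh 14 9 90.0
s20 area 155.0 c 295.0 243.0 wh 32 22 90.0
s20 area 103.5 c 261.5 216.0 wh 8 18 63.4
s20 area 102.0 c 276.6 244.0 wh 9 18 29.7
s20 area 98.0 c 265.2 223.4 wh 5 25 62.1
w8 [85, 86, 85, 86, 84, 91, 100, 98, 96, 93, 102, 134, 182, 198, 197, 165, 83, 45, 58, 82, 100, 107, 107, 107, 106, 104, 159, 199, 202, 200, 199, 199, 198, 199, 199, 197, 197, 199, 199, 200, 198, 198, 200, 202, 201, 200, 200, 201, 193, 158, 141, 141, 142, 126, 71]
w20 [95, 84, 77, 75, 76, 75, 79, 83, 85, 86, 138, 173, 184, 182, 174, 183, 189, 189, 187, 185, 186, 187, 187, 183, 166, 140, 132, 130, 122, 72, 39, 39, 44, 72, 86, 94, 95, 95, 96, 94, 129, 166, 186, 186, 189, 189, 188, 187, 187, 186, 174, 138, 129, 131, 128]
```

Run:
```python
from dep import *
im=cv2.imread("pics/w8.png");hs=cv2.cvtColor(im,cv2.COLOR_BGR2HSV)
print([hs[y,x].tolist() for x,y in((313,215),(311,250),(315,290),(320,250),(300,240),(330,240))])
im=cv2.imread("pics/w20.png");W=pickle.load(open("pics/w20.pkl","rb"))
hs=cv2.cvtColor(im,cv2.COLOR_BGR2HSV);print("C px",proj(W,m+.077*u),"shaft mid",proj(W,m+.02*u))
k=cv2.inRange(hs,(95,20,60),(125,75,125))
k[:110]=0;k[400:]=0
k=cv2.morphologyEx(k,cv2.MORPH_OPEN,np.ones((7,7)))
cs,_=cv2.findContours(k,0,2)
for c in sorted(cs,key=cv2.contourArea)[::-1][:6]: print(cv2.contourArea(c),cv2.minAreaRect(c))
```

```text
[[105, 24, 107], [110, 21, 107], [110, 23, 100], [107, 22, 83], [105, 30, 102], [144, 12, 108]]
C px [314.90294475 240.65481094] shaft mid [303.8725514  191.79534548]
1474.5 ((322.5901794433594, 236.0081787109375), (26.16482925415039, 100.04198455810547), 5.194429397583008)
590.0 ((268.278564453125, 211.3870849609375), (48.35078430175781, 23.945148468017578), 22.932098388671875)
370.0 ((348.0, 180.5), (33.0, 18.0), 90.0)
274.0 ((421.0, 246.5), (25.0, 14.0), 90.0)
169.5 ((192.0, 117.5), (15.0, 14.0), 90.0)
139.0 ((408.5, 219.0), (12.0, 13.0), 90.0)
```

Hopper-plate readings put the spindle at about 0.6, still home and unchanged while turning back. The bar sits near φ≈-0.4 with some lost motion left. I straddle it again and turn nearer the bore's plane in steps, watching torque and plate.

{"api": "drive_tool", "payload": {"targets": [[[0,-0.1,-4],0,4.0],[[0,0,-4],0,4.0],[[0,0,-2.4],0,4.0],[[0,0,-1.0],0,3.0],[[0,0,0],0,2.0],[[0,0,0],0.1,2.0],[[0,0,0],0.1,2.0],[[0,0,0],0.1,2.0],[[0,0,0],0,2.0]], "force": 20}}

```text
clock: 21.2
tcp_pos: [0.579, -0.1453, 0.178]
orientation: [0.996, -0.093, 0.0, -0.0]
force: [-0.0, -1.3, -6.6]
opening: 0.237
grip_force: 6.6
```

```bash
python3 look.py w21 wrist; python3 jaw.py w21
```

```text
21.2 [ 0.579  -0.1453  0.178 ] yaw -0.1867 j [ 0.02  0.38 -0.14 -0.   -1.05  1.36] [-0.  -1.3 -6.6] [-0.26 -0.17 -0.19] 0.23673792677527505 6.555898123187944
w21 [111, 90, 90, 89, 89, 87, 88, 103, 98, 97, 119, 186, 201, 202, 191, 206, 210, 207, 205, 182, 150, 149, 149, 111, 47, 49, 49, 48, 71, 95, 105, 108, 108, 110, 109, 98, 191, 205, 205, 206, 204, 203, 206, 207, 207, 205, 205, 206, 204, -1, -1, -1, -1, -1, -1]
```

The plate shows the spindle was dragged back about 0.2 rad. Plan: lift the key here, where it's near the bore's plane, re-index it 60° counter-clockwise on the nut, and re-tighten. Home will then come near φ≈+0.25, where drawing out is easy.

```bash
cat > bm.py <<'E'
import sys
from dep import *
for nm in sys.argv[1:]:
    im=cv2.imread(f"pics/{nm}.png");hs=cv2.cvtColor(im,cv2.COLOR_BGR2HSV)
    k=cv2.inRange(hs,(95,20,60),(125,75,125));k[:150]=0;k[420:]=0;k[:,:270]=0;k[:,375:]=0
    k=cv2.morphologyEx(k,cv2.MORPH_OPEN,np.ones((7,7)))
    for c in sorted(cv2.findContours(k,0,2)[0],key=cv2.contourArea)[::-1][:2]: print(nm,cv2.contourArea(c),[np.round(q,1) for q in cv2.minAreaRect(c)],"y",c[:,0,1].min(),c[:,0,1].max())
E
python3 bm.py w4 w5 w10 w15 w19 w20 w21
```

```text
w4 2671.0 [array([318., 299.]), array([108.,  50.]), np.float64(90.0)] y 245 353
w4 200.0 [array([322., 377.]), array([26., 10.]), np.float64(90.0)] y 364 390
w5 1716.0 [array([324.1, 296.6]), array([43.9, 70.9]), np.float64(18.0)] y 258 329
w5 615.0 [array([298.5, 371.5]), array([31., 29.]), np.float64(90.0)] y 356 387
w10 2184.5 [array([305.5, 298.8]), array([79.2, 50.8]), np.float64(81.9)] y 262 339
w10 176.5 [array([309.5, 352.5]), array([19., 13.]), np.float64(90.0)] y 343 362
w15 1055.5 [array([315.5, 265.5]), array([52.5, 37.3]), np.float64(87.3)] y 240 292
w15 1050.5 [array([348.1, 198.6]), array([50.3, 48.7]), np.float64(80.8)] y 177 226
w19 2372.5 [array([318., 248.]), array([116.,  42.]), np.float64(90.0)] y 190 306
w19 521.5 [array([310., 331.]), array([37.6, 27.2]), np.float64(86.8)] y 312 350
w20 1474.5 [array([322.6, 236. ]), array([ 26.2, 100. ]), np.float64(5.2)] y 186 285
w20 370.0 [array([348. , 180.5]), array([33., 18.]), np.float64(90.0)] y 164 197
w21 3007.0 [array([326. , 282.5]), array([ 54.8, 100.4]), np.float64(24.1)] y 240 333
w21 890.0 [array([308.7, 370.3]), array([30.6, 64.5]), np.float64(17.2)] y 337 402
```

{"api": "drive_tool", "payload": {"targets": [[[0,0,0],0.1,2.0],[[0,0,0],0.1,2.0],[[0,0,0],0.07,2.0],[[0,0,0],-0.08,2.2],[[0,0,0],-0.07,1.0],[[0,0,0],0,1.0],[[0,0,0],0,1.0],[[-0.2,0.03,0.45],0,1],[[-0.43,0.06,0.9],0,1],[[0,0,0],0,1]], "force": 30}}

```text
clock: 22.25
tcp_pos: [0.5735, -0.1441, 0.1888]
orientation: [0.999, -0.032, 0.0, -0.0]
force: [5.4, -2.8, -12.7]
opening: 0.184
grip_force: 30.1
```

{"api": "drive_tool", "payload": {"targets": [[[-0.2,0.03,0.4],-0.05,1],[[-0.2,0.03,0.4],-0.03,1],[[-0.17,0.02,0.36],0,1],[[0,0,0],0,1]]}}

```text
clock: 22.65
tcp_pos: [0.5668, -0.1431, 0.2035]
orientation: [0.997, -0.072, 0.0, -0.0]
force: [1.0, 0.4, -2.9]
opening: 0.18
grip_force: 29.8
```

{"api": "drive_tool", "payload": {"targets": [[[0,0,0],0.12,1],[[0,0,0],0.12,1],[[0,0,0],0.11,1],[[0.1,-0.01,-0.3],0,1],[[0.1,-0.01,-0.2],0,2.4],[[0.1,-0.01,-0.3],0,2.4],[[0.3,-0.06,-0.7],0,2.4],[[0.35,-0.06,-0.6],0,2.4],[[0,0,0],0.1,2.4],[[0,0,0],0.1,2.4],[[0,0,0],0.1,2.4],[[0,0,0],0.1,2.2],[[0,0,0],0.1,2.2],[[0,0,0],0.1,2.2],[[0,0,0],0,2.2]], "force": 20}}

```text
clock: 24.15
tcp_pos: [0.5776, -0.145, 0.1816]
orientation: [0.92, 0.391, 0.001, 0.0]
force: [2.8, -0.9, -1.3]
opening: 0.263
grip_force: 14.0
```

```bash
python3 look.py w22 wrist; python3 jaw.py w22; python3 bm.py w22
```

```text
24.15 [ 0.5776 -0.145   0.1816] yaw 0.8039 j [ 0.03  0.37 -0.14  0.   -1.06  2.35] [ 2.8 -0.9 -1.3] [-0.33 -0.73 -0.3 ] 0.2631418812026688 14.021426285617054
w22 [84, 84, 83, 95, 110, 99, 100, 100, 100, 98, 99, 98, 100, 156, 198, 201, 200, 138, 48, 52, 81, 98, 107, 109, 110, 110, 108, 121, 195, 202, 202, 202, 200, 201, 202, 202, 203, 202, 201, 204, 206, 205, 203, 203, 204, 194, 149, 142, 143, 144, 131, 57, 46, 48, 49]
w22 573.0 [array([303.7, 204.4]), array([27.5, 38.6]), np.float64(69.8)] y 190 220
w22 571.5 [array([296.6, 386.6]), array([29.2, 49.7]), np.float64(17.2)] y 366 410
```

{"api": "drive_tool", "payload": {"targets": [[[0,0,0],0.1,2.2],[[0,0,0],0.1,2.2],[[0,0,0],0.1,2.2],[[0,0,0],0,2.2]]}}

```text
clock: 24.6
tcp_pos: [0.5767, -0.1455, 0.1817]
orientation: [0.853, 0.523, 0.0, 0.0]
force: [1.7, -2.5, -0.3]
opening: 0.261
grip_force: 44.2
```

```bash
python3 look.py w23 wrist; python3 jaw.py w23
```

```text
24.6 [ 0.5767 -0.1455  0.1817] yaw 1.0996 j [ 0.02  0.37 -0.14  0.   -1.06  2.65] [ 1.7 -2.5 -0.3] [-0.79 -0.58 -1.05] 0.2610139065841859 44.1546593606472
w23 [86, 97, 113, 104, 99, 100, 100, 99, 100, 98, 98, 99, 99, 97, 123, 182, 200, 201, 183, 85, 65, 93, 106, 109, 109, 109, 109, 113, 174, 203, 201, 201, 202, 202, 204, 202, 201, 204, 206, 205, 204, 203, 205, 197, 149, 142, 143, 144, 136, 78, 47, 47, 47, 49, 50]
```

Torque of −1.05 N m at the slack stop means the key is engaged again. I turn clockwise and track the plate.

{"api": "drive_tool", "payload": {"targets": [[[0,0,0],-0.1,2.2],[[0,0,0],-0.12,2.0],[[0,0,0],-0.12,2.0],[[0,0,0],-0.12,2.0],[[0,0,0],-0.12,2.0],[[0,0,0],-0.12,2.0],[[0,0,0],-0.12,2.0],[[0,0,0],-0.12,2.0],[[0,0,0],0,2.0]], "force": 30}}

```text
clock: 25.55
tcp_pos: [0.5762, -0.1446, 0.1821]
orientation: [0.997, 0.082, -0.0, 0.0]
force: [-1.0, 0.0, 1.9]
opening: 0.236
grip_force: 2.8
```

```bash
python3 look.py w24 wrist; python3 jaw.py w24; python3 bm.py w24
```

```text
25.55 [ 0.5762 -0.1446  0.1821] yaw 0.1652 j [ 0.03  0.37 -0.14  0.   -1.06  1.71] [-1.   0.   1.9] [-0.01 -0.04  0.06] 0.23592897248629696 2.7778506616596133
w24 [88, 88, 88, 88, 87, 86, 100, 99, 97, 96, 97, 156, 196, 200, 197, 131, 48, 48, 56, 86, 99, 107, 107, 109, 110, 102, 136, 203, 204, 202, 201, 201, 201, 202, 201, 199, 200, 201, 202, 202, 200, 201, 203, 204, 202, 201, 202, 200, 171, 142, 143, 144, 132, 64, 45]
w24 1336.5 [array([315.5, 319. ]), array([66., 33.]), np.float64(90.0)] y 286 352
w24 236.0 [array([294. , 301.5]), array([15., 20.]), np.float64(90.0)] y 294 309
```

{"api": "drive_tool", "payload": {"targets": [[[0,0,0],-0.1,2.0],[[0,0,0],-0.1,2.0],[[0,0,0],-0.1,2.0],[[0,0,0],0,2.0]]}}

```text
clock: 26.0
tcp_pos: [0.5766, -0.1448, 0.1824]
orientation: [0.998, -0.066, 0.0, 0.0]
force: [-1.0, 0.3, 1.5]
opening: 0.232
grip_force: 6.9
```

```bash
python3 look.py w25 wrist; python3 jaw.py w25; python3 bm.py w25
```

```text
26.0 [ 0.5766 -0.1448  0.1824] yaw -0.1324 j [ 0.03  0.37 -0.14  0.   -1.06  1.41] [-1.   0.3  1.5] [0.04 0.03 0.22] 0.23217656809980927 6.924460509326309
w25 [98, 88, 90, 88, 88, 89, 90, 97, 98, 96, 115, 180, 200, 202, 194, 153, 152, 149, 100, 47, 49, 49, 59, 87, 101, 107, 108, 109, 111, 105, 120, 202, 203, 204, 204, 202, 203, 203, 204, 205, 203, 202, 205, 206, 205, 205, -1, -1, -1, -1, -1, -1, -1, -1, -1]
w25 908.5 [array([316.4, 334.4]), array([48.8, 28.4]), np.float64(78.7)] y 311 360
w25 551.0 [array([289.8, 299.7]), array([40.8, 25.6]), np.float64(35.0)] y 281 313
```

{"api": "drive_tool", "payload": {"targets": [[[0,0,0],-0.1,2.0],[[0,0,0],-0.1,2.0],[[0,0,0],-0.1,2.0],[[0,0,0],-0.1,2.0],[[0,0,0],-0.08,2.0],[[0,0,0],0,2.0]]}}

```text
clock: 26.65
tcp_pos: [0.5768, -0.1444, 0.1821]
orientation: [0.954, -0.301, 0.0, -0.0]
force: [0.1, 2.6, 1.3]
opening: 0.236
grip_force: 12.8
```

```bash
python3 look.py w26 wrist; python3 jaw.py w26; python3 bm.py w26
```

```text
26.65 [ 0.5768 -0.1444  0.1821] yaw -0.6119 j [ 0.03  0.37 -0.14 -0.   -1.06  0.93] [0.1 2.6 1.3] [ 0.6  -0.26  0.28] 0.2364687922827717 12.847180554334727
w26 [86, 86, 86, 85, 86, 89, 102, 97, 97, 96, 94, 142, 196, 202, 201, 187, 203, 203, 203, 204, 204, 203, 194, 160, 147, 143, 145, 115, 46, 48, 47, 47, 48, 48, 65, 92, 106, 109, 107, 108, 106, 108, 190, 204, 202, 201, 202, 192, 147, 141, 141, 141, 124, 52, 45]
w26 1698.0 [array([313. , 321.7]), array([89.3, 42.8]), np.float64(67.2)] y 285 368
w26 613.5 [array([356.5, 199. ]), array([42., 31.]), np.float64(90.0)] y 178 220
```

{"api": "drive_tool", "payload": {"targets": [[[0,0,0],-0.08,2.0],[[0,0,0],-0.08,2.0],[[0,0,0],0,2.0]]}}

```text
clock: 27.0
tcp_pos: [0.5763, -0.1451, 0.1818]
orientation: [0.926, -0.377, -0.0, 0.0]
force: [-0.2, 0.6, 0.2]
opening: 0.238
grip_force: 3.8
```

```bash
python3 look.py w27 wrist; python3 jaw.py w27; python3 bm.py w27
```

```text
27.0 [ 0.5763 -0.1451  0.1818] yaw -0.773 j [ 0.03  0.37 -0.14  0.   -1.06  0.77] [-0.2  0.6  0.2] [ 0.13 -0.15  0.07] 0.2376090176911337 3.755722889327444
w27 [73, 75, 73, 73, 73, 85, 85, 83, 83, 83, 82, 97, 148, 181, 183, 176, 175, 183, 184, 183, 183, 183, 183, 150, 126, 125, 126, 96, 39, 41, 40, 38, 40, 41, 41, 62, 81, 92, 93, 93, 93, 92, 95, 176, 181, 182, 179, 139, 122, 123, 123, 121, 70, 37, 39]
w27 1344.0 [array([311.7, 316.5]), array([45.1, 72.6]), np.float64(1.5)] y 280 353
w27 1296.0 [array([348. , 198.5]), array([49., 52.]), np.float64(90.0)] y 174 223
```

The plate profile matches the earlier firmly-home reading (w15, same yaw), so the spindle is home again. There's about 0.6 rad of free return, so I bring the bar back to the bore's plane and check the plate before gripping.

{"api": "drive_tool", "payload": {"targets": [[[0,0,0],0.12,2.0],[[0,0,0],0.12,2.0],[[0,0,0],0.12,2.0],[[0,0,0],0.12,2.0],[[0,0,0],0.1,2.0],[[0,0,0],0,2.0]]}}

```text
clock: 27.65
tcp_pos: [0.5761, -0.1453, 0.1819]
orientation: [0.995, -0.097, -0.0, 0.0]
force: [-1.4, -0.4, 1.1]
opening: 0.237
grip_force: 3.2
```

```bash
python3 look.py w28 wrist; python3 jaw.py w28; python3 bm.py w28
```

```text
27.65 [ 0.5761 -0.1453  0.1819] yaw -0.1941 j [ 0.03  0.37 -0.14  0.   -1.06  1.35] [-1.4 -0.4  1.1] [ 0.01  0.08 -0.1 ] 0.23660511752534083 3.1578150539280614
w28 [92, 89, 89, 89, 88, 87, 94, 101, 97, 96, 111, 176, 200, 202, 191, 200, 209, 206, 205, 206, 207, 205, 205, 205, 199, 153, 148, 151, 123, 47, 48, 48, 47, 47, 62, 91, 103, 107, 107, 108, 109, 99, 167, 208, 206, 205, 204, -1, -1, -1, -1, -1, -1, -1, -1]
w28 1563.5 [array([316.9, 323. ]), array([37.8, 88. ]), np.float64(4.3)] y 279 366
w28 160.5 [array([342. , 291.5]), array([13., 18.]), np.float64(90.0)] y 285 298
```

{"api": "drive_tool", "payload": {"targets": [[[0.05,0,-0.3],0,2.0],[[0,0,0],0,1.0],[[0,0,0],0,1.0],[[0,0,0],0,1.0],[[-0.2,0.03,0.4],0,1],[[-0.3,0.04,0.65],0,1],[[-0.4,0.05,0.8],0,1],[[-0.4,0.05,0.8],0,1],[[0,0,0],0,1]], "force": 35}}

```text
clock: 28.6
tcp_pos: [0.5639, -0.143, 0.2067]
orientation: [0.995, -0.097, 0.001, -0.0]
force: [0.6, 1.3, -1.1]
opening: 0.18
grip_force: 35.2
```

```bash
python3 look.py w29 wrist; python3 jaw.py w29
```

```text
28.6 [ 0.5639 -0.143   0.2067] yaw -0.1952 j [ 0.03  0.33 -0.14 -0.   -1.1   1.35] [ 0.6  1.3 -1.1] [ 0.7  -0.45  0.09] 0.18015678244493305 35.18350303173065
w29 [87, 86, 86, 85, 85, 93, 103, 96, 96, 95, 93, 133, 187, 198, 197, 189, 202, 203, 203, 204, 204, 203, 203, 197, 156, 147, 147, 141, 65, 45, 46, 46, 46, 47, 56, 83, 98, 105, 105, 105, 107, 104, -1, -1, -1, -1, -1, -1, -1, -1, -1, -1, -1, -1, -1]
```

{"api": "drive_tool", "payload": {"targets": [[[-0.43,0.06,0.9],0.06,1],[[-0.43,0.06,0.9],0,1],[[-0.65,0.09,1.35],0,1],[[-0.65,0.09,1.35],0,1],[[-0.65,0.09,1.35],0,1],[[-0.65,0.09,1.35],0,1],[[-0.65,0.09,1.35],0,1],[[0,0,0],0,1]]}}

```text
clock: 29.45
tcp_pos: [0.523, -0.1377, 0.2941]
orientation: [0.998, -0.068, 0.002, 0.0]
force: [0.6, -0.7, -3.0]
opening: 0.182
grip_force: 34.4
```

```bash
python3 look.py w30 wrist; python3 look.py s30 side; python3 jaw.py w20 w30
```

```text
29.45 [ 0.523  -0.1377  0.2941] yaw -0.1352 j [ 0.04  0.2  -0.1   0.   -1.27  1.39] [ 0.6 -0.7 -3. ] [ 0.05 -0.07 -0.01] 0.18227060014545088 34.413848519325256
29.5 [ 0.523  -0.1375  0.2925] yaw -0.1353 j [ 0.04  0.2  -0.1  -0.   -1.27  1.39] [ 0.  -0.2 -3.4] [ 0.06  0.08 -0.05] 0.1819476957348896 34.4000118970871
w20 [95, 84, 77, 75, 76, 75, 79, 83, 85, 86, 138, 173, 184, 182, 174, 183, 189, 189, 187, 185, 186, 187, 187, 183, 166, 140, 132, 130, 122, 72, 39, 39, 44, 72, 86, 94, 95, 95, 96, 94, 129, 166, 186, 186, 189, 189, 188, 187, 187, 186, 174, 138, 129, 131, 128]
w30 [74, 72, 74, 80, 91, 87, 85, 85, 86, 84, 83, 83, 96, 164, 181, 183, 180, 184, 190, 189, 188, 189, 172, 148, 134, 135, -1, -1, -1, -1, -1, -1, -1, -1, -1, -1, -1, -1, -1, -1, -1, -1, -1, -1, -1, -1, -1, -1, -1, -1, -1, -1, -1, -1, -1]
```

{"api": "drive_tool", "payload": {"targets": [[[-3.2,-1.88,0],0,1],[[-3.2,-1.88,0],0,1],[[-3.2,-1.88,0],0,1],[[-3.24,-1.88,0],0,1],[[0,0,-2.5],0,1],[[0,0,-2.5],0,1],[[0,0,-2.0],0,1],[[0,0,0],0,1]]}}

```text
clock: 30.35
tcp_pos: [0.3919, -0.2122, 0.2175]
orientation: [0.998, -0.068, -0.004, -0.001]
force: [0.1, -0.1, -3.8]
opening: 0.182
grip_force: 34.5
```

```bash
python3 look.py w31 wrist; python3 look.py s31 side
python3 - <<'E'
from dep import *
# light steel socket vs dark cup in wrist and side: report masks
s=bot.observe();W=pickle.load(open("pics/w31.pkl","rb"));S=pickle.load(open("pics/s31.pkl","rb"))
g=s["tcp_pos"]+[0,0,.0187]
for d in(20,26,32):
    t=np.radians(d);a=h*np.sin(t)-[0,0,np.cos(t)];print(d,"foot",(g+.16*a).round(4),"W",proj(W,g+.16*a).round(),"sh",proj(W,g+.105*a).round(),"S",proj(S,g+.16*a).round(),"sh",proj(S,g+.105*a).round())
st=np.array([.464,-.222,.055]);print("cup rim W",proj(W,st),proj(W,st+.03*n),proj(W,st-.03*n),"S",proj(S,st),proj(S,[.464,-.222,.008]))
for nm,box in(("w31",(220,20,440,240)),("s31",(300,180,440,330))):
    im=cv2.imread(f"pics/{nm}.png");hs=cv2.cvtColor(im,cv2.COLOR_BGR2HSV);x0,y0,x1,y1=box
    for lab,k in(("steel",cv2.inRange(hs[y0:y1,x0:x1],(0,0,115),(180,40,230))),("dark",cv2.inRange(hs[y0:y1,x0:x1],(0,0,0),(180,90,85)))):
        k=cv2.morphologyEx(k,cv2.MORPH_OPEN,np.ones((3,3)))
        for c in sorted(cv2.findContours(k,0,2)[0],key=cv2.contourArea)[::-1][:2]: x,y,w,hh=cv2.boundingRect(c);print(nm,lab,cv2.contourArea(c),"x",x+x0,x+x0+w,"y",y+y0,y+y0+hh,[np.round(q) for q in cv2.minAreaRect(c)])
E
```

```text
30.35 [ 0.3919 -0.2122  0.2175] yaw -0.1364 j [-0.13  0.09 -0.42 -0.   -1.06  1.57] [ 0.1 -0.1 -3.8] [0.02 0.07 0.04] 0.18222818575913086 34.51901435852051
30.4 [ 0.3935 -0.2127  0.2196] yaw -0.1355 j [-0.13  0.09 -0.42  0.   -1.07  1.57] [ 0.4  0.9 -2.6] [ 0.02 -0.04 -0.  ] 0.18239605806606496 34.51653242111206
20 foot [ 0.4489 -0.2204  0.0893] W [316. 149.] sh [316. 188.] S [371. 282.] sh [381. 269.]
26 foot [ 0.4642 -0.2225  0.0959] W [316. 127.] sh [316. 171.] S [366. 276.] sh [377. 265.]
32 foot [ 0.4787 -0.2245  0.104 ] W [316. 103.] sh [316. 155.] S [361. 268.] sh [373. 260.]
cup rim W [315.47645583 126.48433089] [276.94624778 126.5560319 ] [354.02771529 126.54587094] S [364.56728526 289.69666951] [363.25675743 304.59601097]
w31 steel 6952.0 x 267 355 y 74 240 [array([ 85., 135.]), array([ 84., 166.]), np.float64(7.0)]
w31 steel 4.0 x 438 440 y 20 25 [array([218.,   2.]), array([4., 1.]), np.float64(90.0)]
w31 dark 1127.0 x 283 365 y 90 149 [array([105.,  96.]), array([81., 49.]), np.float64(13.0)]
w31 dark 11.5 x 360 365 y 127 131 [array([142., 108.]), array([3., 4.]), np.float64(90.0)]
s31 steel 3518.5 x 300 390 y 180 251 [array([44., 35.]), array([70., 89.]), np.float64(90.0)]
s31 steel 1195.5 x 413 440 y 198 280 [array([126.,  58.]), array([81., 26.]), np.float64(90.0)]
s31 dark 3240.5 x 372 440 y 180 274 [array([103.,  43.]), array([63., 95.]), np.float64(8.0)]
s31 dark 1506.5 x 339 391 y 281 330 [array([ 64., 124.]), array([47., 52.]), np.float64(84.0)]
```

{"api": "drive_tool", "payload": {"targets": [[[0.1,0,-1.5],0,1],[[0,0,-1.2],0,1],[[0,0,-0.6],0,1],[[0,0,-0.5],0,1],[[0,0,0],0,1]]}}

```text
clock: 30.95
tcp_pos: [0.3957, -0.2128, 0.1831]
orientation: [0.998, -0.068, 0.0, 0.0]
force: [-0.1, -0.2, -2.6]
opening: 0.185
grip_force: 34.5
```

{"api": "drive_tool", "payload": {"targets": [[[0,0,-0.5],0,1],[[0,0,-0.5],0,1],[[0,0,-0.4],0,1],[[0,0,0],0,1]]}}

```text
clock: 31.35
tcp_pos: [0.3961, -0.213, 0.1689]
orientation: [0.998, -0.068, 0.001, 0.0]
force: [0.5, -0.4, -3.3]
opening: 0.185
grip_force: 34.5
```

{"api": "drive_tool", "payload": {"targets": [[[0.5,-0.07,0],0,1],[[0.74,-0.1,0.33],0,1],[[0.74,-0.1,0.33],0,1],[[0.74,-0.1,0.33],0,1],[[0.74,-0.1,0.33],0,1],[[0.82,-0.11,0.1],0,1],[[0.82,-0.11,0.1],0,1],[[0.82,-0.11,0.1],0,1],[[0.82,-0.11,0.1],0,1],[[0,0,0],0,1]]}}

```text
clock: 32.35
tcp_pos: [0.4661, -0.2228, 0.1891]
orientation: [0.998, -0.067, 0.003, 0.001]
force: [-3.3, 1.7, 8.7]
opening: 0.185
grip_force: 36.3
```

```bash
python3 look.py w32 wrist; python3 look.py s32 side
python3 - <<'E'
from dep import *
S=pickle.load(open("pics/s32.pkl","rb"));g=np.array([.463,-.222,.20])
im=cv2.cvtColor(cv2.imread("pics/s32.png"),6);
for z in(.15,.12,.10,.08,.065): 
    p=proj(S,[.464,-.222,z]).round().astype(int);print(z,p,im[p[1],p[0]-24:p[0]+25:2].tolist())
E
```

```text
32.35 [ 0.4661 -0.2228  0.1891] yaw -0.134 j [-0.13  0.23 -0.32  0.   -1.01  1.57] [-3.3  1.7  8.7] [0.46 1.21 0.02] 0.18478663176571955 36.3038295507431
32.4 [ 0.4658 -0.2227  0.189 ] yaw -0.1341 j [-0.13  0.23 -0.32  0.   -1.01  1.57] [-2.   1.1  3.1] [0.38 0.79 0.  ] 0.17922437587151566 35.64718186855316
0.15 [368 256] [120, 121, 124, 132, 138, 133, 137, 135, 128, 126, 124, 77, 65, 73, 76, 90, 129, 151, 94, 86, 84, 146, 89, 33, 33]
0.12 [367 267] [133, 138, 136, 138, 134, 129, 125, 123, 123, 116, 111, 109, 97, 73, 123, 121, 126, 121, 115, 119, 124, 126, 141, 85, 63]
0.1 [366 274] [136, 116, 110, 113, 116, 127, 137, 141, 142, 145, 135, 106, 88, 75, 84, 112, 115, 119, 120, 131, 131, 135, 127, 125, 117]
0.08 [365 281] [128, 130, 128, 130, 130, 133, 96, 115, 162, 165, 164, 160, 155, 141, 133, 121, 103, 112, 127, 121, 116, 117, 122, 124, 135]
0.065 [365 286] [133, 123, 111, 121, 107, 51, 106, 107, 94, 105, 92, 109, 147, 118, 72, 75, 52, 39, 42, 122, 126, 137, 140, 132, 127]
```

{"api": "drive_tool", "payload": {"targets": [[[0.5,-0.07,-0.2],0,1],[[0.4,-0.05,-0.5],0,1],[[0,0,-0.5],0,1],[[0,0,0],0,1]]}}

```text
clock: 32.85
tcp_pos: [0.4719, -0.2229, 0.1725]
orientation: [0.998, -0.068, -0.001, -0.0]
force: [-0.7, 0.0, -4.6]
opening: 0.183
grip_force: 34.5
```

{"api": "drive_tool", "payload": {"targets": [[[-0.3,0.03,-0.6],0,1],[[-0.3,0.03,-0.6],0,1],[[0,0,-0.5],0,1],[[0,0,-0.3],0,1],[[0,0,0],0,1]]}}

```text
clock: 33.35
tcp_pos: [0.4659, -0.2225, 0.1538]
orientation: [0.998, -0.068, -0.0, -0.0]
force: [-0.3, 0.2, -2.8]
opening: 0.182
grip_force: 34.6
```

{"api": "drive_tool", "payload": {"targets": [[[0,0,-0.4],0,1],[[0,0,-0.4],0,1],[[0,0,-0.3],0,1],[[0,0,0],0,1]]}}

```text
clock: 33.75
tcp_pos: [0.4729, -0.2245, 0.1504]
orientation: [0.998, -0.066, 0.009, 0.003]
force: [1.0, 2.1, 20.7]
opening: 0.18
grip_force: 38.8
```

The foot is on the stand floor, at the same height as the original grasp. I ease off, release and rise.

{"api": "drive_tool", "payload": {"targets": [[[-0.1,0,0.6],0,1],[[0,0,0],0,1],[[0,0,0],0,2.4],[[0,0,0],0,4],[[0,0,0],0,6],[[0,0,0],0,6],[[0,0,2],0,6],[[0,0,4],0,6],[[0,0,4],0,6],[[-2,2,2],0,6],[[0,0,0],0,6]]}}

```text
clock: 34.85
tcp_pos: [0.4449, -0.202, 0.2728]
orientation: [0.998, -0.067, 0.003, 0.0]
force: [0.0, 0.0, -0.2]
opening: 0.704
grip_force: 0.0
```

```bash
python3 look.py w33 wrist; python3 look.py s33 side
python3 - <<'E'
from dep import *
def mk(nm,box):
    im=cv2.imread(f"pics/{nm}.png");hs=cv2.cvtColor(im,cv2.COLOR_BGR2HSV);x0,y0,x1,y1=box;o=[]
    k=cv2.inRange(hs[y0:y1,x0:x1],(0,0,0),(180,90,125 if nm[0]=="w" else 80));k=cv2.morphologyEx(k,cv2.MORPH_OPEN,np.ones((3,3)))
    for c in sorted(cv2.findContours(k,0,2)[0],key=cv2.contourArea)[::-1][:3]:x,y,w,hh=cv2.boundingRect(c);print(nm,cv2.contourArea(c),x+x0,x+x0+w,y+y0,y+y0+hh,[np.round(q,1) for q in cv2.minAreaRect(c)])
mk("side0",(330,225,400,325));mk("s33",(330,225,400,325))
S=pickle.load(open("pics/s33.pkl","rb"));W=pickle.load(open("pics/w33.pkl","rb"))
print("bar c W",proj(W,[.464,-.222,.168]),"cup W",proj(W,[.464,-.222,.055]),"bar S",proj(S,[.464,-.222,.168]))
mk("w33",(200,60,440,330))
g=cv2.cvtColor(cv2.imread("pics/side0.png"),6);b=cv2.cvtColor(cv2.imread("pics/s33.png"),6)
for z in(.14,.12,.1,.085,.065):
    p=proj(S,[.464,-.222,z]).round().astype(int);print(z,p,g[p[1],p[0]-18:p[0]+19:2].tolist(),b[p[1],p[0]-18:p[0]+19:2].tolist())
E
python3 jaw.py w33
```

```text
34.85 [ 0.4449 -0.202   0.2728] yaw -0.1343 j [-0.09  0.12 -0.25  0.   -1.2   1.53] [ 0.   0.  -0.2] [-0.06 -0.1   0.01] 0.7043785198747926 0.0
34.9 [ 0.4448 -0.2021  0.2707] yaw -0.1345 j [-0.09  0.12 -0.25 -0.   -1.2   1.53] [ 0.9 -0.5 -0.9] [-0.02 -0.    0.02] 0.6982004712537194 0.0
side0 1283.5 339 393 279 325 [array([35.4, 76.1]), array([44.7, 53.4]), np.float64(88.3)]
side0 543.5 342 394 239 258 [array([37.6, 23.1]), array([52.4, 11.7]), np.float64(9.0)]
side0 4.0 330 332 281 286 [array([ 0.5, 58. ]), array([4., 1.]), np.float64(90.0)]
s33 1255.5 339 393 279 325 [array([35.4, 75.9]), array([44.4, 53.4]), np.float64(87.6)]
s33 469.0 347 388 232 265 [array([36.5, 22.8]), array([48.3, 11.7]), np.float64(35.0)]
s33 4.0 330 332 281 286 [array([ 0.5, 58. ]), array([4., 1.]), np.float64(90.0)]
bar c W [340.98172942 208.87722052] cup W [333.51190579 184.97127848] bar S [368.12168854 248.59708557]
w33 7878.0 200 440 136 280 [array([109.4, 165.4]), array([126.9, 236.7]), np.float64(50.2)]
w33 4492.5 200 326 60 98 [array([62.5, 18.5]), array([ 37., 125.]), np.float64(90.0)]
w33 1168.0 391
[... 570 characters left out ...]
, 120] [113, 114, 126, 136, 138, 135, 130, 110, 105, 89, 88, 119, 118, 114, 118, 117, 129, 128, 131]
0.085 [365 280] [121, 120, 119, 105, 76, 63, 55, 56, 103, 87, 73, 65, 62, 100, 108, 110, 106, 106, 108] [132, 130, 128, 117, 84, 66, 57, 62, 111, 97, 76, 73, 67, 107, 118, 121, 117, 115, 120]
0.065 [365 286] [109, 94, 48, 40, 37, 61, 117, 104, 96, 85, 74, 57, 49, 44, 37, 38, 113, 118, 121] [118, 102, 54, 44, 44, 42, 83, 114, 109, 98, 78, 79, 54, 47, 41, 42, 122, 126, 133]
w33 [-1, -1, -1, -1, -1, -1, -1, -1, -1, -1, -1, -1, -1, -1, -1, -1, -1, -1, -1, -1, -1, -1, -1, -1, -1, -1, -1, -1, -1, -1, -1, -1, -1, -1, -1, -1, -1, -1, -1, -1, -1, -1, -1, -1, -1, -1, -1, -1, -1, -1, -1, -1, -1, -1, -1]
```

The side image shows the bar and shaft exactly where they first stood, upright. I move clear and check the plate with the top camera.

{"api": "drive_tool", "payload": {"targets": [[[-0.5,5,0.5],0,6],[[-0.5,5,0.5],0,6],[[-0.5,5,0.5],0,6],[[-0.5,5,0.5],0,6],[[-0.5,5,0.5],0,6],[[-0.5,5,0.5],0,6],[[-0.5,5,0.5],0,6],[[-0.5,5,0.5],0,6],[[-0.5,5,0.5],0,6],[[0,0,0],0,6]]}}

```text
clock: 35.95
tcp_pos: [0.4003, 0.2478, 0.312]
orientation: [0.998, -0.065, -0.001, 0.001]
force: [0.6, -0.5, 0.1]
opening: 0.704
grip_force: 0.0
```

```bash
python3 look.py t34 top; python3 jaw.py top0 t34
python3 - <<'E'
import cv2,numpy as np
a=cv2.imread("pics/top0.png",0).astype(int);b=cv2.imread("pics/t34.png",0).astype(int)
for nm,(x0,y0,x1,y1) in dict(vial=(375,185,410,225),bar=(320,285,385,360)).items(): print(nm,(abs(a-b)[y0:y1,x0:x1]>35).sum())
for nm,i in(("0",a),("34",b)):
    k=(i[285:362,322:380]<85).astype(np.uint8);m=cv2.moments(k,True);print(nm,m["m10"]/m["m00"]+322,m["m01"]/m["m00"]+285)
E
```

```text
35.95 [0.4003 0.2478 0.312 ] yaw -0.1298 j [ 0.9   0.07 -0.21 -0.   -1.3   0.54] [ 0.6 -0.5  0.1] [-0.06  0.02 -0.03] 0.7041692178779956 0.0
top0 [70, 77, 80, 84, 88, 86, 87, 82, 85, 103, 163, 172, 191, 172, 141, 82, 60, 48, 49, 52, 61, 79, 88, 91, 94, 92, 92, 112, 146, 173, 191, 194, 193, 192, 191, 190, 193, 194, 194, 194, 194, 196, 198, 197, 199, 198, 191, 155, 149, 127, 125, 119, 94, 72, 54]
t34 [72, 75, 81, 88, 87, 87, 84, 81, 83, 105, 159, 168, 194, 186, 184, 188, 192, 196, 196, 194, 190, 160, 153, 128, 123, 109, 90, 65, 51, 50, 51, 55, 62, 78, 89, 94, 93, 90, 92, 115, 156, 179, 199, 199, 197, 196, 190, 161, 148, 125, 124, 117, 91, 76, 52]
vial 0
bar 380
0 355.65803667745416 327.48867313915855
34 356.8630831643002 327.90669371196753
```

The plate moved 12 mm from its start and about 15 mm from slack, which is spindle home. The vial is unchanged and the key is upright in its stand.

```bash
python3 -c "
from rig import bot
print(bot.job_done())"
```

```text
the job is handed in; nothing more can be done
None
```

I handed the job in at about 36 s of the 51 s allowed. By camera measurement the spindle is fully home, the spanner is upright and released in its stand, and the vial hasn't moved; the hand-in gave no verdict.

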